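# Refit the valve handles on a gas manifold

### The job

Get the gas manifold ready for use: dip the brush from its stand in the open tin of copper paste, dab all three bare spindles with its bristles, going from the left one to the right one, and hang the brush back in its stand. Then push each red lever handle that lies on the table fully down on a spindle of your choice, which it slides over only when the flat in its bore meets the flat of the spindle, and turn it until the valve is shut, with the handle square across the pipe and pointing away from the robot. Put the lid on the tin, and leave the spanner and the pliers where they lie.

Things in the scene. Friction and masses are not known exactly. Their poses are not given: they have to be found in the camera images.
- manifold: Gas manifold fixed on the table: steel pipe 33 mm thick along y on a grey foot plate 90 x 420 x 8 mm, three brass valves at y = +140 (left), 0 and -140 mm. Origin: centre of the plate's underside; x away from the robot (within 0.2 rad), z up. Each valve ends in a round shoulder, 43 mm across, 78 mm above the table; a spindle stands on it to 112 mm. A gauge at y = -200 mm is 106 mm high.
- spindle_1_top (a point): Centre of the top of the left (y = +140 mm) spindle, 112 mm above the table. Round steel bar, 28 mm in diameter, exposed for 34 mm, with one flat 7 mm from its axis over all that length; chamfer 3.5 x 4 mm at the top. x points from the axis to the flat (painted white, as is a mark on top that runs from the axis to the flat) and turns with the spindle; z up.
- spindle_2_top (a point): Centre of the top of the middle spindle, 112 mm above the table. Round steel bar, 28 mm in diameter, exposed for 34 mm, with one flat 7 mm from its axis over all that length; chamfer 3.5 x 4 mm at the top. x points from the axis to the flat (painted white, as is a mark on top that runs from the axis to the flat) and turns with the spindle; z up.
- spindle_3_top (a point): Centre of the top of the right (y = -140 mm) spindle, 112 mm above the table. Round steel bar, 28 mm in diameter, exposed for 34 mm, with one flat 7 mm from its axis over all that length; chamfer 3.5 x 4 mm at the top. x points from the axis to the flat (painted white, as is a mark on top that runs from the axis to the flat) and turns with the spindle; z up.
- valve_1 (a joint): Angle of the left spindle: 0 = shut (a stop; its flat faces +x of the manifold) to 1.571 = open (a stop; flat faces +y); grows anticlockwise seen from above. Takes about 0.12 N m to turn and stays where it is left.
- valve_2 (a joint): Angle of the middle spindle: 0 = shut (a stop; its flat faces +x of the manifold) to 1.571 = open (a stop; flat faces +y); grows anticlockwise seen from above. Takes about 0.12 N m to turn and stays where it is left.
- valve_3 (a joint): Angle of the right spindle: 0 = shut (a stop; its flat faces +x of the manifold) to 1.571 = open (a stop; flat faces +y); grows anticlockwise seen from above. Takes about 0.12 N m to turn and stays where it is left.
- handle_a_hub (a point): Loose red lever handle, may be absent; all alike. Centre of its steel hub, half-way up, on the bore's axis; x along the arm, z up. Hub 30 mm high, 46 mm across two flat cheeks parallel to the arm; arm at half height, 22 x 12 mm, its end 105 mm from the axis; 0.22 kg. Through bore 30 mm wide, one flat 7.6 mm from the axis on the arm's side (a few degrees of play). Seated on the shoulder: 19 mm below the spindle's top.
- handle_b_hub (a point): Loose red lever handle, may be absent; all alike. Centre of its steel hub, half-way up, on the bore's axis; x along the arm, z up. Hub 30 mm high, 46 mm across two flat cheeks parallel to the arm; arm at half height, 22 x 12 mm, its end 105 mm from the axis; 0.22 kg. Through bore 30 mm wide, one flat 7.6 mm from the axis on the arm's side (a few degrees of play). Seated on the shoulder: 19 mm below the spindle's top.
- handle_c_hub (a point): Loose red lever handle, may be absent; all alike. Centre of its steel hub, half-way up, on the bore's axis; x along the arm, z up. Hub 30 mm high, 46 mm across two flat cheeks parallel to the arm; arm at half height, 22 x 12 mm, its end 105 mm from the axis; 0.22 kg. Through bore 30 mm wide, one flat 7.6 mm from the axis on the arm's side (a few degrees of play). Seated on the shoulder: 19 mm below the spindle's top.
- brush_grip (a point): Round wooden handle, 16 mm thick, of the paste brush, loose, hanging upright in its stand. The point is on its axis 40 mm above the black collar, z up along the brush; the handle ends 39 mm above it. The collar (42 mm wide, 6 mm thick) has its underside 46 mm below the point; then come a steel ferrule 18 mm thick and the bristles, tip 106 mm below the point.
- brush_tip (a point): Lower end of the dark bristle tuft (16 mm thick, 22 mm long); the tuft gives way along the brush by up to 10 mm against a soft spring (1 N, rising to 3.5 N).
- brush_stand: Brush stand fixed on the table: an upright dark tube, bore 28 mm, outside 37 mm, on a yellow foot plate 80 x 80 x 6 mm. Origin on its axis at the table. The rim is 80 mm high; with the collar on the rim the brush's grip point is 126 mm above the table.
- paste_tin: Open round aluminium tin of copper-coloured paste, 76 mm in diameter, wall 2.5 mm, 45 mm high, 0.8 kg, loose. Origin: centre of its underside, z up. The paste's surface is 18 mm above the origin and offers no resistance; the inner floor is at 4 mm.
- lid_knob (a point): Loose aluminium lid of the tin, 79 mm in diameter, with a black knob 22 mm thick and 20 mm high; this point is the centre of the knob, 10 mm above the lid's top face, z up. Below the lid's disc (3.5 mm) a plug of 62 mm diameter, 5 mm deep, drops in the mouth of the tin (71 mm inside). On the table the point is 18.5 mm high; on the tin 58.5 mm above the tin's origin.
- spanner: A bystander, the steel spanner, to be left alone; origin near the centre of its underside.
- pliers: A bystander, the red-handled pliers, to be left alone; origin near the centre of its underside.
There are look-alikes about, which are no part of the job. What is shaped like the part that bears lid_knob but blue or turquoise is not meant.

How it is judged:
By the outcome, as a careful person would: the job done as asked, in the order asked, and still so for the second after the job is handed in, with the robot touching nothing.
Of handle_a, handle_b, handle_c only 2 to 3 are there at a start; the rules pass over those that are not, and their reading is None.
At some moment in a run one of handle_a, handle_b, handle_c, tin_lid may be knocked a few centimetres aside while the robot is not near it.
It also fails if it takes over 210 s, if anything falls off the work surface, if the arm or the gripper's body presses on something with over 40 N, if the wrist force passes 120 N, or if a joint passes its speed limit or range.

### The arm

A 6-joint arm with a two-finger parallel gripper is mounted at the origin on a cart in front of the work surface, level with it; the furniture and walls round the work are solid. World frame = base frame: x ahead of the robot, y to its left, z up, the work surface at z = 0. Lengths are in m, angles in rad, forces in N, time in s.
With the tool pointing down it reaches from about 0.35 to 0.975 m from the base axis. Payload 4.9 kg.
Tool frame: the origin (TCP) lies midway between the tips of the shut fingers; the grasp point (between the pads) lies 19 mm behind it; z points along the fingers, y is the line along which they close (so a half turn about z gives the same grasp; the last joint's range is limited). The gripper opens to 85 mm and grips with 20 to 120 N. Pads are 22 mm wide; open, the fingers measure 114 mm over their backs; the gripper's body (76 mm by 85 mm) begins 54 mm behind the grasp point. The pads swing forward as they close: fully open they stand 13 mm farther back than shut.
Start: joints at [-1.338, 0.053, 1.613, -0, 1.476, -0.119], TCP at [0.215, -0.587, 0.231] pointing down, gripper open.
Joint ranges: [-3.01, 3.01], [-1.01, 2.22], [0.06, 2.58], [-1.02, 4.17], [0.09, 2.62], [-3.14, 3.14]. Speed limits (rad/s): [2.57, 2.57, 3.14, 3.14, 3.14, 3.14].

### API

Orientations are given as a unit quaternion [w, x, y, z].
In Python, from plant import * gives the robot as it stands.
- The arm moves only by the tool jog_arm, never from a script. Its argument "targets" is a list of rows, each a list of 3 entries, a list of its own where there are three numbers: the shift along the tool's x, y, z in units of 25 mm (1.0 is 25 mm), then the turn, a rotation vector about the tool's x, y, z in units of 8 degrees (1.0 is 8 degrees), then the opening in per cent of the stroke, from 0 (shut) to 100 (fully open). A call has 1 to 8 rows; each row is the pose to reach, as a shift and turn from the pose commanded when the call began, along the tool's axes at that moment; what a row does not reach only later rows make up. A row lasts 1/8 s, in which the tool goes at most 62.5 mm and 10.7 degrees, less where a joint would pass 70% of its speed; a pose out of reach is approached as far as the arm can. A call with a gripper value outside its range is refused whole. The fingers move at their own pace and stop on an object; the grip force is fixed at half the most. Time passes only in rows, so rows that repeat a pose let the fingers close. It gives the time, the measured TCP pose, the force, the opening and the grip force at its end, in the units of the state.
- state(): the state, without advancing time (a new reading comes with each control period).
- grab_frame(name): name is "side" or "top" or "wrist"; returns (picture, depth): 384x512x3 uint8, red, green, blue; 384x512 float32, m along the optical axis (not along the pixel's ray), 0 where there is no reading.
- camera_params(name): a dict with "fovy" (degrees; the focal length in pixels is half the picture's height over the tangent of half this angle, whatever the lens; pixels are square), "cx", "cy" (the principal point, pixels), "rvec" (rotation vector, rad) and "tvec" (3), from world to camera coordinates, as OpenCV has them; the wrist camera has in their place "hand_eye" (4x4, takes a point from camera to tool coordinates, whose origin is the TCP and whose axes are the flange's). Camera axes: x right, y down, z forward; pixel columns grow to the right and rows downward; lengths in m; the calibration is good to about 2 mm. A picture is of the moment at which its call begins: read the wrist's pose just before it. camera_params takes no time and is no camera call.
- job_done(): hands the job in; it is judged then, once.
The state is a dict: "time": time; "joint_pos": joint angles; "joint_vel": joint speeds; "joint_efforts": joint torques, N m; "tool_pos": TCP position; "tool_rot": TCP orientation; "contact_force": force on the tool from outside, world axes, zero at the start; "ft_torque": the same for the moment, N m; "gripper_width": opening from 0.0 (shut) to 1.0 (fully open); "grasp_force": force on a finger pad.
Only numpy, scipy, OpenCV 4.12 (cv2) and the standard library are available. Lean on these libraries where they do the work, as an engineer would, in place of code of your own. Each camera call takes 0.05 s, during which the arm holds its last target. There are 200 camera calls.

## Working session

There is one attempt and no reset: what is moved stays moved. The work goes in short steps, Python scripts to look and compute and a tool call to move; the robot and the scene stay as the last step left them, time stands still between calls to the robot, and variables do not carry over. Pictures are saved under pics/ and viewed, at most 17 in all, crops included, and the job is handed in when it is done.

Besides the shell and the picture viewer there is one more tool, called after "Request:" as name(argument=value, ...), one argument or row to a line, values as JSON. jog_arm: Moves the arm, as the interface text tells. Its arguments: {"type":"object","properties":{"targets":{"type":"array"}},"required":["targets"]}

```bash
ls; mkdir -p pics; cat > h.py <<'E'
from plant import *
import numpy as np, cv2
from scipy.spatial.transform import Rotation as R
def K(p):
    f=192/np.tan(np.radians(p["fovy"])/2); return f,p["cx"],p["cy"]
def snap(n,fn):
    s=state(); im,d=grab_frame(n); cv2.imwrite(f"pics/{fn}.png",im[:,:,::-1]); 
    np.savez(f"pics/{fn}.npz",im=im,d=d,pos=s["tool_pos"],rot=s["tool_rot"]); return im,d
def tcp(s): 
    q=s["tool_rot"]; return np.array(s["tool_pos"]),R.from_quat([q[1],q[2],q[3],q[0]])
def pts(n,fn):
    z=np.load(f"pics/{fn}.npz"); d=z["d"]; p=camera_params(n); f,cx,cy=K(p)
    v,u=np.mgrid[:384,:512]; P=np.stack([(u-cx)/f*d,(v-cy)/f*d,d],-1)
    if n=="wrist":
        T=np.array(p["hand_eye"]); P=P@T[:3,:3].T+T[:3,3]
        q=z["rot"]; return R.from_quat([q[1],q[2],q[3],q[0]]).apply(P.reshape(-1,3)).reshape(P.shape)+z["pos"],z["im"],d
    Rm=R.from_rotvec(np.array(p["rvec"]).ravel()).as_matrix()
    return (P-np.array(p["tvec"]).ravel())@Rm,z["im"],d
E
python3 - <<'E'
from h import *
print(state())
for n in("top","side","wrist"):
    snap(n,n+"0"); print(n,camera_params(n))
a=cv2.imread("pics/top0.png");cv2.imwrite("pics/top0b.png",cv2.resize(a,(800,600),interpolation=cv2.INTER_CUBIC))
E
```

```text
pics
{'time': 0.0, 'joint_pos': array([-1.33799370e+00,  5.33368867e-02,  1.61431918e+00, -3.56210208e-05,
        1.47599918e+00, -1.19020270e-01]), 'joint_vel': array([ 5.56267687e-05,  9.04089076e-04,  8.44588476e-04,  6.54980144e-04,
       -8.55615722e-06,  7.34157062e-04]), 'joint_efforts': array([-1.57635473e-03, -3.93679476e+01, -3.70178211e+01, -1.28138686e-04,
        7.16124487e-03,  1.01206825e-05]), 'tool_pos': array([ 0.21521267, -0.586102  ,  0.23006036]), 'tool_rot': array([-1.02862214e-03,  9.84566617e-01,  1.75007177e-01, -7.63402665e-05]), 'contact_force': array([0.71273216, 0.5892945 , 0.69232719]), 'ft_torque': array([-0.01954636, -0.02316366,  0.00376917]), 'grasp_force': 0.0, 'gripper_width': 0.9985896859335996}
top {'fovy': 42.62347996014486, 'cx': 258.1844007332214, 'cy': 192.20960769099338, 'rvec': array([ 2.10586144, -2.12502092,  0.22152397]), 'tvec': array([-0.16579846,  0.51457298,  1.64173681])}
side {'fovy': 54.08645662434207, 'cx': 252.56261105535822, 'cy': 195.53689430087445, 'rvec': array([ 1.99343347,  0.34396577, -0.24303015]), 'tvec': array([-0.43443683, -0.02003318,  1.58778573])}
wrist {'fovy': 62.52588538035346, 'cx': 256.39830475315057, 'cy': 182.6711912433877, 'hand_eye': array([[-9.06255688e-04, -9.44627138e-01, -3.28144403e-01,
         8.49987132e-02],
       [ 9.99999091e-01, -1.18368464e-03,  6.45708925e-04,
        -5.29807521e-04],
       [-9.98373663e-04, -3.28143519e-01,  9.44627352e-01,
        -1.42095182e-01],
       [ 0.00000000e+00,  0.00000000e+00,  0.00000000e+00,
         1.00000000e+00]])}
```

View pics/top0b.png

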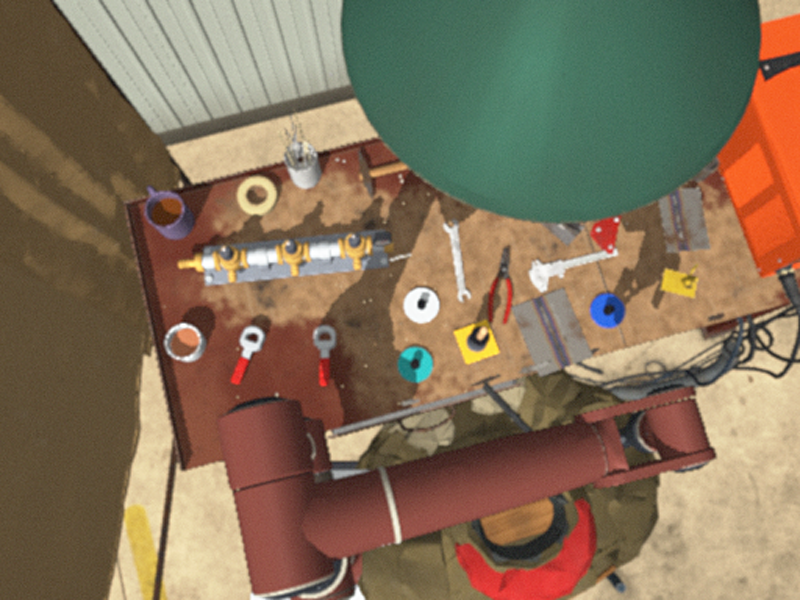

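View pics/side0.png

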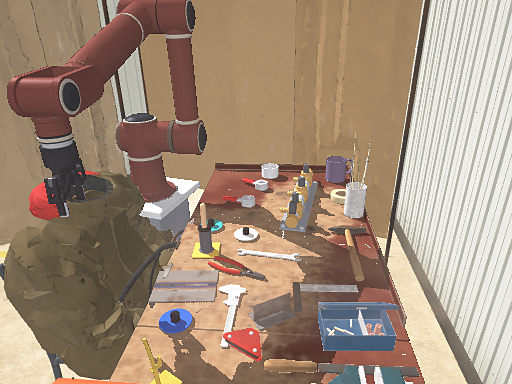

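Top view (800×600 px): tin at (185,342), handles at (250,340) and (324,335), with their arms pointing towards the robot. The manifold runs from (205,270) to (390,250), the grey lid is at (421,304), a turquoise decoy at (415,363), and the brush stand at (477,340). The spanner is at (457,262) and the pliers at (503,290). I see no third handle.

```bash
python3 - <<'E'
from h import *
P,im,d=pts("top","top0")
for n,(u,v) in dict(tin=(185,342),hA=(253,337),hAend=(237,378),hB=(324,335),hBend=(324,380),lid=(421,304),teal=(415,363),stand=(480,336),brush_base=(460,355),v1=(228,255),v2=(292,250),v3=(354,242),gauge=(380,240),spL=(463,295),plier=(495,320),plate=(205,283),plate2=(387,264),lamp=(550,100),table=(600,350)).items():
    w=P[int(v/1.5625)-1:int(v/1.5625)+2,int(u/1.5625)-1:int(u/1.5625)+2].reshape(-1,3); print(n,np.median(w,0).round(3))
Q=P.reshape(-1,3); ok=d.ravel()>0
def loc(c,r,z0,z1):
    m=ok&(np.hypot(Q[:,0]-c[0],Q[:,1]-c[1])<r)&(Q[:,2]>z0)&(Q[:,2]<z1); q=Q[m]; 
    return len(q),q.mean(0).round(4),q.min(0).round(3),q.max(0).round(3)
# wide height map of high things
m=ok&(Q[:,2]>.1)&(Q[:,0]>.2)&(Q[:,0]<1)&(Q[:,2]<.2)
print(m.sum())
z=im[100:260,80:340]; cv2.imwrite("pics/c1.png",cv2.resize(z[:,:,::-1],(800,492),interpolation=cv2.INTER_CUBIC))
E
```

```text
tin [0.433 0.318 0.016]
hA [ 0.446  0.173 -0.001]
hAend [0.352 0.199 0.021]
hB [ 0.448  0.01  -0.002]
hBend [0.343 0.006 0.024]
lid [ 0.513 -0.208  0.026]
teal [ 0.378 -0.193  0.03 ]
stand [ 0.422 -0.329  0.113]
brush_base [ 0.398 -0.295 -0.002]
v1 [0.605 0.209 0.11 ]
v2 [0.616 0.073 0.104]
v3 [ 0.633 -0.063  0.114]
gauge [ 0.638 -0.12   0.107]
spL [ 0.539 -0.305  0.004]
plier [ 0.48  -0.375 -0.001]
plate [0.568 0.283 0.001]
plate2 [ 0.609 -0.132  0.01 ]
lamp [ 0.367 -0.248  1.311]
table [ 0.406 -0.612 -0.001]
4651
```

View pics/c1.png

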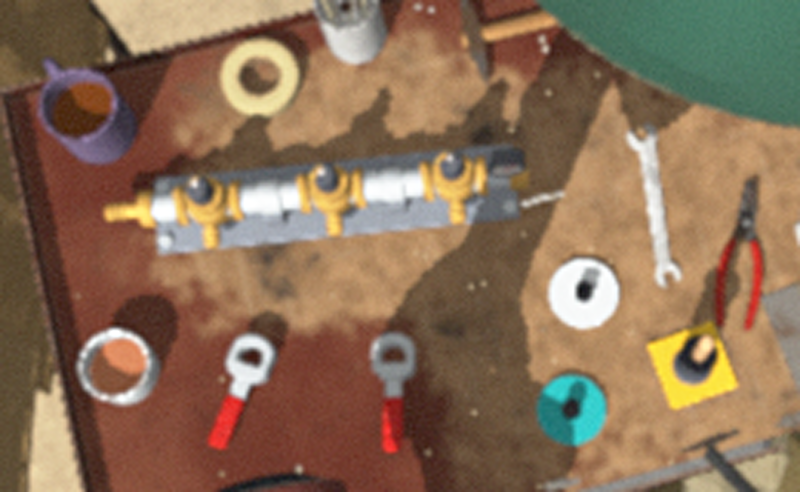

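```bash
cat >> h.py <<'E'
def go(x,y,z,yaw=None):
    "shift/turn units from the measured pose to a tool-down pose with given yaw"
    p,r=tcp(state()); X=r.as_matrix()[:,0]
    if yaw is None: yaw=np.arctan2(X[1],X[0])
    t=R.from_matrix(np.array([[np.cos(yaw),np.sin(yaw),0],[np.sin(yaw),-np.cos(yaw),0],[0,0,-1]]))
    sh=r.inv().apply(np.array([x,y,z])-p)/.025; rv=(r.inv()*t).as_rotvec(degrees=True)/8
    print("now",p.round(4),"yaw",round(np.degrees(np.arctan2(X[1],X[0])),2),"| shift",sh.round(2),"turn",rv.round(2))
E
python3 - <<'E'
from h import *
for cam in("top","side"):
    P,im,d=pts(cam,cam+"0"); Q=P.reshape(-1,3); C=im.reshape(-1,3).astype(int); ok=d.ravel()>0
    def loc(n,c,r,z0,z1,ex=None):
        m=ok&(np.hypot(Q[:,0]-c[0],Q[:,1]-c[1])<r)&(Q[:,2]>z0)&(Q[:,2]<z1)
        if ex is not None: m&=ex
        q=Q[m]
        if len(q)<3: print(cam,n,len(q)); return
        print(cam,n,len(q),"med",np.median(q,0).round(4),"mid",((q.min(0)+q.max(0))/2).round(4),"ext",np.ptp(q,0).round(3), "zmax",q[:,2].max().round(3))
    loc("brush",(.42,-.33),.05,.1,.2); loc("tube",(.42,-.33),.05,.07,.09); loc("stand",(.415,-.325),.07,.001,.015,C[:,0]-C[:,2]>90)
    loc("tinrim",(.42,.32),.06,.035,.06); loc("paste",(.42,.32),.03,.01,.03); 
    for i,c in enumerate([(.62,.21),(.63,.07),(.64,-.065)]): loc(f"sp{i+1}",c,.035,.1,.13)
    red=(C[:,0]>C[:,1]+90)&(C[:,0]>C[:,2]+90)
    loc("hubA",(.44,.17),.035,.02,.045,~red);loc("armA",(.37,.195),.06,.005,.045,red)
    loc("hubB",(.44,.008),.035,.02,.045,~red);loc("armB",(.36,.008),.06,.005,.045,red)
    loc("lid",(.513,-.208),.06,.004,.016); loc("knob",(.513,-.208),.04,.02,.05)
print(camera_params("top")["tvec"]); go(.42,-.325,.25,0)
E
```

```text
top brush 34 med [ 0.4243 -0.3316  0.1571] mid [ 0.4267 -0.3316  0.1356] ext [0.015 0.012 0.068] zmax 0.169
top tube 79 med [ 0.424  -0.33    0.0841] mid [ 0.4275 -0.333   0.0825] ext [0.042 0.041 0.014] zmax 0.089
top stand 293 med [ 0.4155 -0.3252  0.0063] mid [ 0.4243 -0.3322  0.0079] ext [0.103 0.101 0.014] zmax 0.015
top tinrim 96 med [0.4272 0.3193 0.0436] mid [0.4265 0.3267 0.0456] ext [0.075 0.106 0.021] zmax 0.056
top paste 201 med [0.4222 0.3197 0.0173] mid [0.4224 0.3204 0.0195] ext [0.051 0.057 0.018] zmax 0.029
top sp1 47 med [0.6111 0.2112 0.1102] mid [0.6109 0.2141 0.1107] ext [0.023 0.026 0.017] zmax 0.119
top sp2 48 med [0.6243 0.0725 0.1098] mid [0.6262 0.0736 0.1099] ext [0.026 0.025 0.018] zmax 0.119
top sp3 45 med [ 0.6358 -0.0659  0.1116] mid [ 0.637  -0.0642  0.1119] ext [0.024 0.024 0.023] zmax 0.124
top hubA 139 med [0.4332 0.167  0.0288] mid [0.4344 0.1659 0.0303] ext [0.056 0.049 0.019] zmax 0.04
top armA 103 med [0.3654 0.1925 0.0203] mid [0.3657 0.1932 0.0196] ext [0.056 0.035 0.02 ] zmax 0.029
top hubB 141 med [0.4318 0.0061 0.0297] mid [0.4356 0.0057 0.
[... 1263 characters left out ...]
 ext [0.052 0.049 0.014] zmax 0.034
side armA 39 med [0.3741 0.1906 0.0198] mid [0.3712 0.1906 0.018 ] ext [0.053 0.035 0.013] zmax 0.024
side hubB 93 med [ 4.382e-01 -1.000e-04  2.970e-02] mid [0.4361 0.0075 0.0269] ext [0.061 0.049 0.014] zmax 0.034
side armB 52 med [0.3677 0.0021 0.0199] mid [0.3668 0.0072 0.0187] ext [0.055 0.028 0.013] zmax 0.025
side lid 218 med [ 0.5203 -0.2156  0.0093] mid [ 0.5209 -0.2109  0.0099] ext [0.099 0.088 0.012] zmax 0.016
side knob 32 med [ 0.5168 -0.2115  0.0283] mid [ 0.5146 -0.2089  0.0258] ext [0.02  0.02  0.011] zmax 0.031
[-0.16579846  0.51457298  1.64173681]
now [ 0.2153 -0.5863  0.2304] yaw 20.16 | shift [11.29 -6.99 -0.77] turn [-0.01  0.    2.52]
```

Request:
jog_arm(
  targets=[
    [[11.5,-6.6,-0.8],[0,0,2.52],100],
    [[11.5,-6.6,-0.8],[0,0,2.52],100],
    [[11.5,-6.6,-0.8],[0,0,2.52],100],
    [[11.5,-6.6,-0.8],[0,0,2.52],100],
    [[11.5,-6.6,-0.8],[0,0,2.52],100],
    [[11.5,-6.6,-0.8],[0,0,2.52],100],
    [[11.5,-6.6,-0.8],[0,0,2.52],100],
  ],
)

```text
time: 1.02
tool_pos: [0.4287, -0.3322, 0.2511]
tool_rot: [0.0, 1.0, 0.001, -0.0]
contact_force: [0.3, 0.0, -0.1]
gripper_width: 0.998
grasp_force: 0.0
```

```bash
python3 - <<'E'
from h import *
snap("wrist","w1")
P,im,d=pts("wrist","w1"); Q=P.reshape(-1,3); ok=d.ravel()>0
def loc(n,c,r,z0,z1):
    m=ok&(np.hypot(Q[:,0]-c[0],Q[:,1]-c[1])<r)&(Q[:,2]>z0)&(Q[:,2]<z1); q=Q[m]
    if len(q)>3: print(n,len(q),np.median(q,0).round(4),"mid",((q.min(0)+q.max(0))/2).round(4),np.ptp(q,0).round(3))
loc("brush",(.428,-.332),.05,.1,.2);loc("brushtop",(.428,-.332),.05,.155,.2);loc("low",(.428,-.332),.05,.1,.13)
loc("knob",(.513,-.21),.03,.02,.04);loc("lid",(.513,-.21),.06,.004,.016)
go(.43,-.333,.105,0)
E
```

```text
brush 627 [ 0.434  -0.3298  0.1556] mid [ 0.4298 -0.3296  0.1333] [0.015 0.016 0.066]
brushtop 319 [ 0.4311 -0.3299  0.1628] mid [ 0.4298 -0.3295  0.1607] [0.015 0.015 0.011]
low 144 [ 0.436  -0.3297  0.1161] mid [ 0.4333 -0.3295  0.1149] [0.008 0.016 0.03 ]
knob 367 [ 0.5132 -0.2079  0.0274] mid [ 0.5131 -0.2074  0.0252] [0.021 0.022 0.009]
lid 3490 [ 0.5153 -0.2095  0.0078] mid [ 0.5135 -0.2072  0.0102] [0.077 0.078 0.011]
now [ 0.4281 -0.3331  0.251 ] yaw 0.02 | shift [ 0.08 -0.01  5.84] turn [0.   0.01 0.  ]
```

Request:
jog_arm(
  targets=[
    [[0.08,-0.14,2.5],[0,0,0],100],
    [[0.08,-0.14,5.0],[0,0,0],100],
    [[0.08,-0.14,5.76],[0,0,0],100],
    [[0.08,-0.14,5.76],[0,0,0],100],
    [[0.08,-0.14,5.76],[0,0,0],0],
    [[0.08,-0.14,5.76],[0,0,0],0],
    [[0.08,-0.14,5.76],[0,0,0],0],
    [[0.08,-0.14,5.76],[0,0,0],0],
  ],
)

```text
time: 2.08
tool_pos: [0.4308, -0.3297, 0.1083]
tool_rot: [0.001, 1.0, 0.0, 0.001]
contact_force: [0.8, 0.1, 1.7]
gripper_width: 0.171
grasp_force: 58.4
```

Request:
jog_arm(
  targets=[
    [[0,0,-2.5],[0,0,0],0],
    [[0,0,-4.5],[0,0,0],0],
    [[0,-2,-5.6],[0,0,0],0],
    [[0,-4.5,-5.6],[0,0,0],0],
    [[0,-7,-5.6],[0,0,0],0],
    [[0,-9.5,-5.6],[0,0,0],0],
    [[0,-12,-5.6],[0,0,0],0],
    [[0,-14.5,-5.6],[0,0,0],0],
  ],
)

```text
time: 3.08
tool_pos: [0.4299, 0.0352, 0.2474]
tool_rot: [0.0, 1.0, -0.0, 0.0]
contact_force: [0.8, -0.4, -0.9]
gripper_width: 0.171
grasp_force: 58.8
```

Request:
jog_arm(
  targets=[
    [[0,-2.5,0],[0,0,0],0],
    [[0,-5,0],[0,0,0],0],
    [[0,-7.5,0],[0,0,0],0],
    [[0,-10,0],[0,0,0],0],
    [[0,-11.5,0],[0,0,0],0],
    [[0,-11.5,0],[0,0,0],0],
  ],
)

```text
time: 3.82
tool_pos: [0.4296, 0.3228, 0.2468]
tool_rot: [0.0, 1.0, 0.002, -0.001]
contact_force: [-0.2, -0.8, -0.5]
gripper_width: 0.174
grasp_force: 58.9
```

```bash
python3 - <<'E'
from h import *
im,d=snap("wrist","w2")
P,im,d=pts("wrist","w2"); Q=P.reshape(-1,3); ok=d.ravel()>0; C=im.reshape(-1,3)
m=ok&(np.hypot(Q[:,0]-.425,Q[:,1]-.32)<.06)&(Q[:,2]>.038)&(Q[:,2]<.05); q=Q[m]
print(len(q),((q.min(0)+q.max(0))/2).round(4),np.ptp(q,0).round(3))
print(cv2.minEnclosingCircle(q[:,:2].astype(np.float32)))
# brush points: near the TCP, below
p,r=tcp(state()); m=ok&(np.hypot(Q[:,0]-p[0],Q[:,1]-p[1])<.03)&(Q[:,2]>.1)
b=Q[m]; 
for z in np.arange(.14,.3,.01):
    s=b[abs(b[:,2]-z)<.005]
    if len(s)>5: print(z.round(3),len(s),(((s.min(0)+s.max(0))/2)-p).round(4)[:2],np.ptp(s,0).round(3)[:2])
go(.425,.32,.1,0)
E
```

```text
694 [0.4279 0.3168 0.0431] [0.077 0.076 0.01 ]
((0.42770108580589294, 0.3167552649974823), 0.03878292813897133)
0.16 26 [0.0021 0.0012] [0.008 0.015]
0.17 98 [0.0023 0.0012] [0.008 0.015]
0.18 61 [0.004  0.0017] [0.005 0.014]
0.19 16 [0.0061 0.0014] [0.001 0.008]
0.22 1944 [0.0046 0.0017] [0.029 0.042]
0.23 257 [0.0065 0.0018] [0.017 0.04 ]
0.24 244 [0.0032 0.0018] [0.007 0.015]
0.25 511 [0.0057 0.0018] [0.012 0.039]
0.26 996 [0.0058 0.0019] [0.012 0.042]
0.27 1239 [0.0062 0.0018] [0.012 0.042]
0.28 1500 [0.0004 0.0018] [0.023 0.042]
0.29 2385 [0.0013 0.0009] [0.026 0.057]
now [0.4299 0.3214 0.2468] yaw 0.13 | shift [-0.19  0.05  5.87] turn [0.01 0.01 0.02]
```

View pics/w2.png

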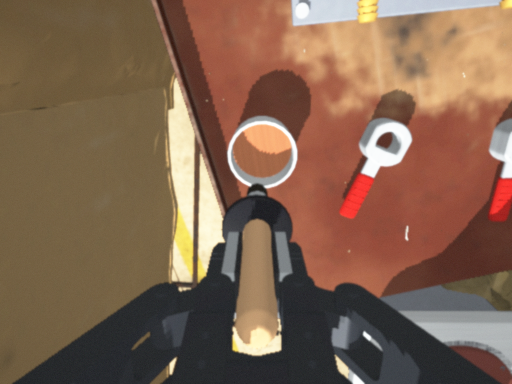

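Wrist view: the tin mouth is at (262,152) px, and the brush is held upright with its bristles at (257,190). Handle A's hub is at (385,142).

Request:
jog_arm(
  targets=[
    [[-0.09,0.24,2.0],[0,0,0],0],
    [[-0.09,0.24,4.0],[0,0,0],0],
    [[-0.09,0.24,6.03],[0,0,0],0],
    [[-0.09,0.24,6.03],[0,0,0],0],
    [[-0.09,0.24,6.03],[0,0,0],0],
    [[-0.09,0.24,4.0],[0,0,0],0],
    [[-0.09,0.24,2.0],[0,0,0],0],
    [[-0.09,0.24,-0.5],[0,0,0],0],
  ],
)

```text
time: 4.88
tool_pos: [0.4284, 0.3146, 0.2642]
tool_rot: [-0.001, 1.0, -0.0, 0.001]
contact_force: [1.5, -1.0, 0.1]
gripper_width: 0.171
grasp_force: 59.0
```

```bash
python3 - <<'E'
from h import *
go(.613,.2115,.26,0)
E
```

```text
now [0.4284 0.3146 0.2642] yaw -0.02 | shift [7.38 4.12 0.18] turn [-0.01 -0.02 -0.  ]
```

Request:
jog_arm(
  targets=[
    [[2,1,0],[0,0,0],0],
    [[4.2,2.4,0],[0,0,0],0],
    [[6.4,3.6,0],[0,0,0],0],
    [[7.4,4.1,0],[0,0,0],0],
    [[7.4,4.1,0],[0,0,0],0],
    [[7.4,4.1,0],[0,0,0],0],
  ],
)

```text
time: 5.62
tool_pos: [0.6133, 0.2126, 0.2622]
tool_rot: [-0.0, 1.0, -0.0, 0.001]
contact_force: [-0.8, 0.2, -1.0]
gripper_width: 0.169
grasp_force: 59.0
```

```bash
python3 - <<'E'
from h import *
snap("wrist","w3")
P,im,d=pts("wrist","w3"); Q=P.reshape(-1,3); ok=d.ravel()>0
for c in [(.613,.2115),(.628,.0735)]:
    m=ok&(np.hypot(Q[:,0]-c[0],Q[:,1]-c[1])<.03)&(Q[:,2]>.105)&(Q[:,2]<.118); q=Q[m]
    if len(q)>3: print(len(q),np.median(q,0).round(4),((q.min(0)+q.max(0))/2).round(4),np.ptp(q,0).round(3))
go(.613,.2115,.197,0)
E
```

```text
519 [0.6141 0.2173 0.1108] [0.614  0.2193 0.1095] [0.026 0.027 0.008]
563 [0.6282 0.0798 0.111 ] [0.6285 0.0788 0.1096] [0.028 0.026 0.009]
now [0.6129 0.2129 0.2618] yaw 0.04 | shift [-0.    0.06  2.59] turn [-0.01 -0.02  0.  ]
```

View pics/w3.png

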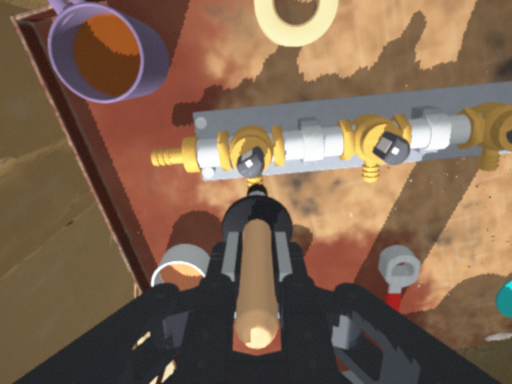

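Wrist view: spindle 1's top is at (250,160) px and spindle 2's at (390,148). The brush tip at (257,190) is about 5 mm to the right of spindle 1, so I shift left.

Request:
jog_arm(
  targets=[
    [[0.04,-0.2,0],[0,0,0],0],
    [[0.04,-0.2,1.3],[0,0,0],0],
    [[0.04,-0.2,2.7],[0,0,0],0],
    [[0.04,-0.2,2.7],[0,0,0],0],
  ],
)

```text
time: 6.18
tool_pos: [0.6143, 0.2184, 0.1933]
tool_rot: [-0.0, 1.0, 0.001, 0.001]
contact_force: [0.0, 0.1, 2.6]
gripper_width: 0.171
grasp_force: 59.3
```

```bash
python3 - <<'E'
from h import *
snap("side","s4"); im,d=snap("wrist","w4")
a=cv2.imread("pics/s4.png")[150:240,250:370]; b=cv2.imread("pics/w4.png")[130:280,180:340]
cv2.imwrite("pics/w4c.png",np.hstack([cv2.resize(a,(400,300)),cv2.resize(b,(400,300))]))
go(.629,.0773,.25,0)
E
```

```text
now [0.6143 0.2184 0.1939] yaw 0.06 | shift [ 0.59  5.64 -2.25] turn [-0.01 -0.01  0.01]
```

View pics/w4c.png

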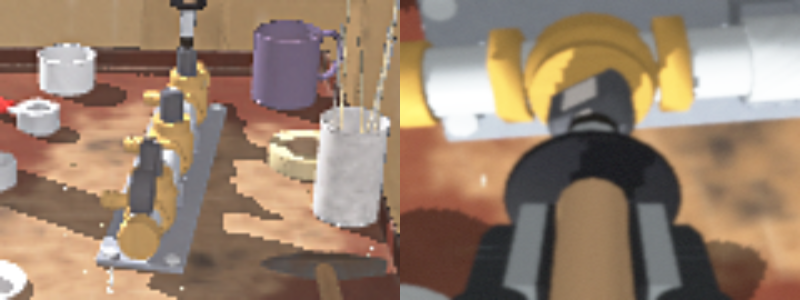

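The brush presses on spindle 1: 2.6 N, ferrule centred over the spindle in both crops.

Request:
jog_arm(
  targets=[
    [[0,0,-2.0],[0,0,0],0],
    [[0.2,1.8,-2.25],[0,0,0],0],
    [[0.4,3.8,-2.25],[0,0,0],0],
    [[0.6,5.64,-2.25],[0,0,0],0],
    [[0.6,5.64,-2.25],[0,0,0],0],
    [[0.6,5.64,-1.0],[0,0,0],0],
    [[0.6,5.64,0],[0,0,0],0],
    [[0.6,5.64,0],[0,0,0],0],
  ],
)

```text
time: 7.28
tool_pos: [0.6292, 0.0775, 0.1928]
tool_rot: [-0.0, 1.0, 0.001, 0.0]
contact_force: [-0.4, -0.3, 2.6]
gripper_width: 0.172
grasp_force: 59.5
```

```bash
python3 - <<'E'
from h import *
snap("wrist","w5")
P,im,d=pts("wrist","w5"); Q=P.reshape(-1,3); ok=d.ravel()>0
for c in [(.641,-.06)]:
    m=ok&(np.hypot(Q[:,0]-c[0],Q[:,1]-c[1])<.03)&(Q[:,2]>.105)&(Q[:,2]<.118); q=Q[m]
    if len(q)>3: print(len(q),np.median(q,0).round(4),((q.min(0)+q.max(0))/2).round(4),np.ptp(q,0).round(3))
go(.643,-.0623,.25,0)
E
```

```text
901 [ 0.6413 -0.0586  0.1109] [ 0.6407 -0.0592  0.1095] [0.026 0.028 0.009]
now [0.6292 0.0775 0.1933] yaw 0.08 | shift [ 0.55  5.59 -2.27] turn [-0.   -0.    0.01]
```

Request:
jog_arm(
  targets=[
    [[0,0,-2.0],[0,0,0],0],
    [[0.2,1.8,-2.25],[0,0,0],0],
    [[0.4,3.8,-2.25],[0,0,0],0],
    [[0.5,5.55,-2.25],[0,0,0],0],
    [[0.5,5.55,-2.25],[0,0,0],0],
    [[0.5,5.55,-1.0],[0,0,0],0],
    [[0.5,5.55,0],[0,0,0],0],
    [[0.5,5.55,0],[0,0,0],0],
  ],
)

```text
time: 8.32
tool_pos: [0.642, -0.0608, 0.1928]
tool_rot: [-0.0, 1.0, 0.001, 0.0]
contact_force: [-0.4, 0.2, 2.9]
gripper_width: 0.168
grasp_force: 59.4
```

```bash
python3 - <<'E'
from h import *
go(.430,-.331,.26,0)
E
```

```text
now [ 0.642  -0.0608  0.1928] yaw 0.09 | shift [-8.49 10.79 -2.7 ] turn [-0.   -0.    0.01]
```

Now back over the stand.

Request:
jog_arm(
  targets=[
    [[0,0,-2.2],[0,0,0],0],
    [[-1.2,1.6,-2.7],[0,0,0],0],
    [[-2.7,3.5,-2.7],[0,0,0],0],
    [[-4.2,5.4,-2.7],[0,0,0],0],
    [[-5.7,7.3,-2.7],[0,0,0],0],
    [[-7.2,9.2,-2.7],[0,0,0],0],
    [[-8.5,10.8,-2.7],[0,0,0],0],
    [[-8.5,10.8,-2.7],[0,0,0],0],
  ],
)

```text
time: 9.32
tool_pos: [0.428, -0.3334, 0.26]
tool_rot: [-0.0, 1.0, -0.002, 0.0]
contact_force: [0.4, -0.0, -1.0]
gripper_width: 0.169
grasp_force: 59.2
```

```bash
python3 - <<'E'
from h import *
snap("wrist","w6");snap("side","s6")
a=cv2.imread("pics/s6.png")[130:250,150:270]; cv2.imwrite("pics/w6c.png",np.hstack([cv2.resize(cv2.imread("pics/w6.png")[80:280,160:360],(400,400)),cv2.resize(a,(400,400))]))
P,im,d=pts("wrist","w6"); Q=P.reshape(-1,3); ok=d.ravel()>0
m=ok&(np.hypot(Q[:,0]-.43,Q[:,1]+.331)<.03)&(Q[:,2]>.074)&(Q[:,2]<.086); q=Q[m]
print(len(q),((q.min(0)+q.max(0))/2).round(4),np.ptp(q,0).round(3))
print(cv2.minEnclosingCircle(q[:,:2].astype(np.float32)))
go(.430,-.331,.26,0)
E
```

```text
443 [ 0.4295 -0.3294  0.0776] [0.036 0.036 0.007]
((0.429398775100708, -0.3298751413822174), 0.018516184762120247)
now [ 0.4297 -0.3315  0.26  ] yaw 0.02 | shift [ 0.01 -0.02 -0.  ] turn [-0.01 -0.    0.  ]
```

View pics/w6c.png

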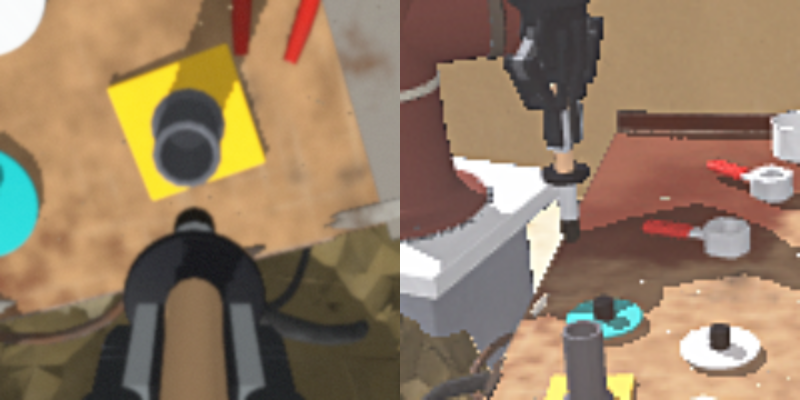

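Both crops show the brush upright, with its tip in line with the tube's mouth at (187,150). Lowering it in and releasing.

Request:
jog_arm(
  targets=[
    [[0,0,2.0],[0,0,0],0],
    [[0,0,3.5],[0,0,0],0],
    [[0,0,5.0],[0,0,0],0],
    [[0,0,6.05],[0,0,0],0],
    [[0,0,6.05],[0,0,0],0],
    [[0,0,6.05],[0,0,0],100],
    [[0,0,6.05],[0,0,0],100],
    [[0,0,6.05],[0,0,0],100],
  ],
)

```text
time: 10.42
tool_pos: [0.4295, -0.3323, 0.1089]
tool_rot: [0.0, 1.0, 0.0, 0.0]
contact_force: [-0.4, 0.1, -0.3]
gripper_width: 0.801
grasp_force: 0.0
```

```bash
python3 - <<'E'
from h import *
print(state()["contact_force"],state()["gripper_width"])
go(.44,.06,.26,0)
E
```

```text
[-0.41397503  0.09116879 -0.26363931] 0.8007729665412259
now [ 0.4295 -0.3323  0.1089] yaw 0.03 | shift [  0.43 -15.69  -6.05] turn [ 0. -0.  0.]
```

Request:
jog_arm(
  targets=[
    [[0,0,-2.5],[0,0,0],100],
    [[0,0,-5.0],[0,0,0],100],
    [[0.5,-2.4,-6.2],[0,0,0],100],
    [[1,-4.7,-7],[0,0,0],100],
    [[1.5,-7.0,-7.6],[0,0,0],100],
    [[2,-9.3,-7.6],[0,0,0],100],
    [[2.5,-11.6,-7.6],[0,0,0],100],
    [[3.2,-14,-7.6],[0,0,0],100],
  ],
)

```text
time: 11.42
tool_pos: [0.5093, 0.0193, 0.2992]
tool_rot: [0.0, 1.0, -0.0, 0.001]
contact_force: [0.8, -0.8, 0.2]
gripper_width: 1.0
grasp_force: 0.0
```

Request:
jog_arm(
  targets=[
    [[0,-2.5,0],[0,0,0],100],
    [[0,-2.5,0],[0,0,0],100],
    [[0,-2.5,0],[0,0,0],100],
  ],
)

```text
time: 11.8
tool_pos: [0.5091, 0.0798, 0.2986]
tool_rot: [0.0, 1.0, 0.0, 0.0]
contact_force: [-0.4, -0.3, -0.6]
gripper_width: 1.0
grasp_force: 0.0
```

```bash
python3 - <<'E'
from h import *
snap("wrist","w7"); go(.51,.08,.3,0)
cv2.imwrite("pics/w7b.png",cv2.resize(cv2.imread("pics/w7.png"),(800,600),interpolation=cv2.INTER_CUBIC))
P,im,d=pts("wrist","w7"); Q=P.reshape(-1,3); ok=d.ravel()>0; C=im.reshape(-1,3).astype(int)
for c in [(.614,.2178),(.629,.077),(.641,-.061)]:
    m=ok&(np.hypot(Q[:,0]-c[0],Q[:,1]-c[1])<.03)&(Q[:,2]>.107)&(Q[:,2]<.118); q=Q[m]
    if len(q)>3: print(len(q),((q.min(0)+q.max(0))/2).round(4),np.ptp(q,0).round(3))
    w=q[C[m].min(1)>150]; 
    print("white",len(w),w.mean(0).round(4) if len(w) else "")
red=(C[:,0]>C[:,1]+90)&(C[:,0]>C[:,2]+90)
for c in[(.435,.166),(.434,.0075)]:
    m=ok&(np.hypot(Q[:,0]-c[0],Q[:,1]-c[1])<.045)&(Q[:,2]>.026)&(Q[:,2]<.036); q=Q[m]
    print("hub",len(q),((q.min(0)+q.max(0))/2).round(4),np.ptp(q,0).round(3))
    m=ok&(np.hypot(Q[:,0]-c[0]+.07,Q[:,1]-c[1])<.07)&(Q[:,2]>.015)&(Q[:,2]<.026)&red; q=Q[m]
    print("arm",len(q),((q.min(0)+q.max(0))/2).round(4),np.ptp(q,0).round(3))
E
```

```text
now [0.5092 0.0792 0.2986] yaw -0.06 | shift [ 0.03 -0.03 -0.06] turn [ 0.   -0.   -0.01]
552 [0.614  0.2186 0.1103] [0.025 0.028 0.007]
white 50 [0.617  0.2203 0.1118]
580 [0.6285 0.0785 0.1102] [0.027 0.025 0.006]
white 56 [0.6293 0.0819 0.1117]
612 [ 0.6405 -0.0593  0.1105] [0.025 0.028 0.007]
white 55 [ 0.6434 -0.0587  0.1118]
hub 736 [0.4383 0.1702 0.0287] [0.052 0.051 0.005]
arm 484 [0.3692 0.1963 0.0186] [0.057 0.037 0.007]
hub 738 [0.4384 0.0096 0.029 ] [0.053 0.046 0.006]
arm 465 [0.3639 0.01   0.019 ] [0.059 0.021 0.007]
```

View pics/w7b.png

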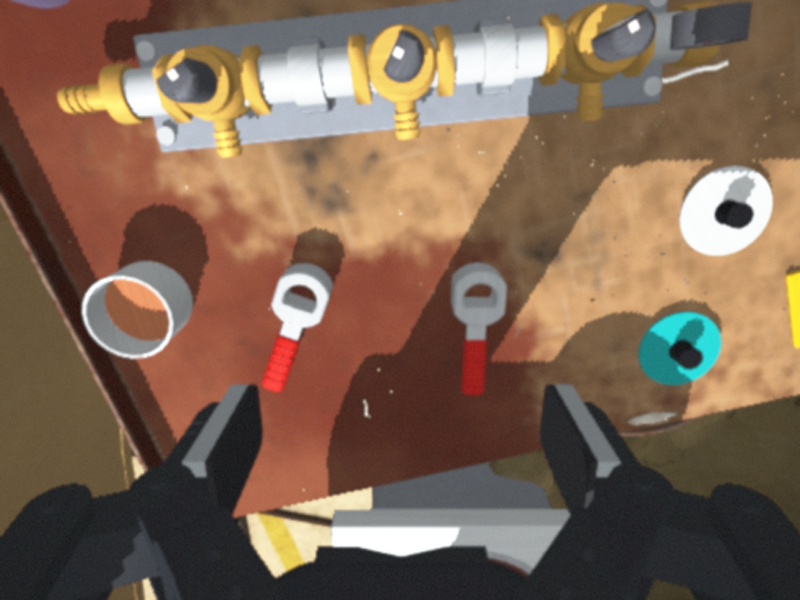

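Wrist view (800×600): the white marks are at (172,75), (398,50) and (633,27). Handle A's hub is at (300,293) and handle B's at (480,295). The measured flats are at about 25°, 72° and 6°, so I'll use spindles 1 and 2 and start with handle A.

Request:
jog_arm(
  targets=[
    [[-1,-1.2,1],[0,0,-1.3],100],
    [[-2,-2.4,2],[0,0,-2.6],100],
    [[-2.8,-3.6,3.5],[0,0,-3.9],100],
    [[-2.8,-3.6,5],[0,0,-5.2],100],
    [[-2.8,-3.6,5],[0,0,-6.5],100],
    [[-2.8,-3.6,5],[0,0,-7.8],100],
    [[-2.8,-3.6,5],[0,0,-9],100],
    [[-2.8,-3.6,5],[0,0,-10],100],
  ],
)

```text
time: 12.85
tool_pos: [0.4397, 0.1683, 0.1736]
tool_rot: [0.0, 0.766, 0.643, 0.0]
contact_force: [-1.0, 0.0, -0.2]
gripper_width: 1.0
grasp_force: 0.0
```

Request:
jog_arm(
  targets=[
    [[0,0,0],[0,0,-1.3],100],
    [[0,0,0],[0,0,-2.6],100],
    [[0,0,0],[0,0,-3.9],100],
    [[0,0,0],[0,0,-5.2],100],
    [[0,0,0],[0,0,-6.5],100],
    [[0,0,0],[0,0,-7.8],100],
    [[0,0,0],[0,0,-9.1],100],
    [[0,0,0],[0,0,-9.9],100],
  ],
)

```text
time: 13.85
tool_pos: [0.4398, 0.1683, 0.1737]
tool_rot: [0.0, 0.18, 0.984, -0.0]
contact_force: [1.0, -1.1, 0.4]
gripper_width: 0.998
grasp_force: 0.0
```

```bash
cat >> h.py <<'E'
def hub(fn,c,zt,r=.06):
    "hub centre + arm angle by matching a top-face mask model (xy) ; zt= height of hub top"
    from scipy.optimize import minimize
    P,im,d=pts("wrist",fn); Q=P.reshape(-1,3); C=im.reshape(-1,3).astype(int); ok=d.ravel()>0
    m=ok&(np.hypot(Q[:,0]-c[0],Q[:,1]-c[1])<r)&(abs(Q[:,2]-zt)<.005); q=Q[m][:,:2]
    red=(C[:,0]>C[:,1]+90)&(C[:,0]>C[:,2]+90)
    a=ok&red&(np.hypot(Q[:,0]-c[0],Q[:,1]-c[1])<.12)&(abs(Q[:,2]-zt+.009)<.006); a=Q[a][:,:2]
    return q,a
E
python3 - <<'E'
from h import *
snap("wrist","w8"); go(.4385,.1695,.002,np.radians(159.3))
q,a=hub("w8",(.4383,.17),.03)
print(len(q),((q.min(0)+q.max(0))/2).round(4),np.ptp(q,0).round(3))
print(len(a),a.mean(0).round(4)); v=np.linalg.svd(a-a.mean(0))[2][0]; print("arm angle",np.degrees(np.arctan2(v[1],v[0])))
rv=R.from_euler('z',-np.degrees(np.arctan2(v[1],v[0])),degrees=True).as_matrix()[:2,:2]
h=(q@rv.T); ar=a@rv.T; print("in arm frame: hub",h.min(0).round(4),h.max(0).round(4),"arm",ar.min(0).round(4),ar.max(0).round(4), "v",v)
E
```

```text
now [0.4398 0.1683 0.1737] yaw 159.34 | shift [0.07 0.03 6.87] turn [-0.    0.    0.01]
1683 [0.437  0.1704] [0.053 0.052]
1615 [0.3662 0.1972]
arm angle -21.186945963692192
in arm frame: hub [0.3196 0.2939] [0.3727 0.3397] arm [0.2417 0.3054] [0.3007 0.3269] v [ 0.93240617 -0.36141214]
```

View pics/w8.png

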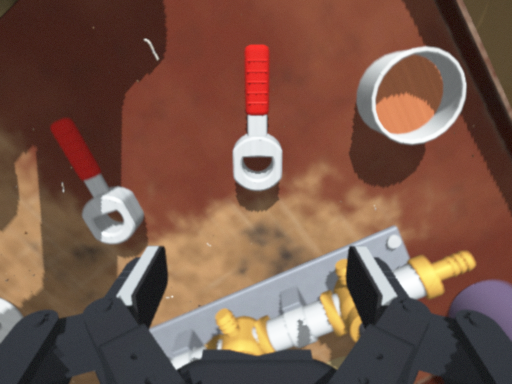

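The wrist view shows handle A centred at (257,162) px between the fingers, with its arm up-image at (257,80). Descending to grip the hub's cheeks.

Request:
jog_arm(
  targets=[
    [[0.11,0.07,2.3],[0,0,0.07],100],
    [[0.11,0.07,4.6],[0,0,0.07],100],
    [[0.11,0.07,6.2],[0,0,0.07],100],
    [[0.11,0.07,6.83],[0,0,0.07],100],
    [[0.11,0.07,6.83],[0,0,0.07],30],
    [[0.11,0.07,6.83],[0,0,0.07],0],
    [[0.11,0.07,6.83],[0,0,0.07],0],
    [[0.11,0.07,6.83],[0,0,0.07],0],
  ],
)

```text
time: 14.9
tool_pos: [0.4396, 0.1729, 0.0054]
tool_rot: [0.002, 0.185, 0.983, 0.001]
contact_force: [0.6, -1.1, 6.0]
gripper_width: 0.523
grasp_force: 63.3
```

Request:
jog_arm(
  targets=[
    [[0,0,-2.0],[0,0,0],0],
    [[0,0,-4.0],[0,0,0],0],
    [[0,0,-6.0],[0,0,1.3],0],
    [[-0.9,1.5,-7.4],[0,0,2.6],0],
    [[-1.8,3.0,-7.4],[0,0,3.9],0],
    [[-2.7,4.5,-7.4],[0,0,5.2],0],
    [[-3.5,6.06,-7.4],[0,0,6.5],0],
    [[-3.5,6.06,-7.4],[0,0,7.8],0],
  ],
)

```text
time: 15.9
tool_pos: [0.5749, 0.2835, 0.1868]
tool_rot: [-0.0, 0.669, 0.743, -0.0]
contact_force: [-0.8, -0.0, -2.3]
gripper_width: 0.525
grasp_force: 63.2
```

Request:
jog_arm(
  targets=[
    [[0,0,0],[0,0,1.3],0],
    [[0,0,0],[0,0,2.6],0],
    [[0,0,0],[0,0,3.9],0],
    [[0,0,0],[0,0,5.2],0],
    [[0,0,0],[0,0,6.5],0],
    [[0,0,0],[0,0,7.6],0],
    [[0,0,0],[0,0,8.25],0],
    [[0,0,0],[0,0,8.25],0],
  ],
)

```text
time: 16.9
tool_pos: [0.5735, 0.2819, 0.1876]
tool_rot: [-0.0, 0.965, 0.261, -0.0]
contact_force: [-0.3, -0.3, -2.3]
gripper_width: 0.526
grasp_force: 63.2
```

```bash
python3 - <<'E'
from h import *
snap("wrist","w9"); go(.576,.283,.19,np.radians(30.4)); print(state()["gripper_width"])
cv2.imwrite("pics/w9b.png",cv2.resize(cv2.imread("pics/w9.png"),(800,600),interpolation=cv2.INTER_CUBIC))
E
```

```text
now [0.5736 0.2819 0.1877] yaw 30.33 | shift [ 0.11  0.01 -0.09] turn [-0.    0.   -0.01]
0.5243487926093534
```

View pics/w9b.png

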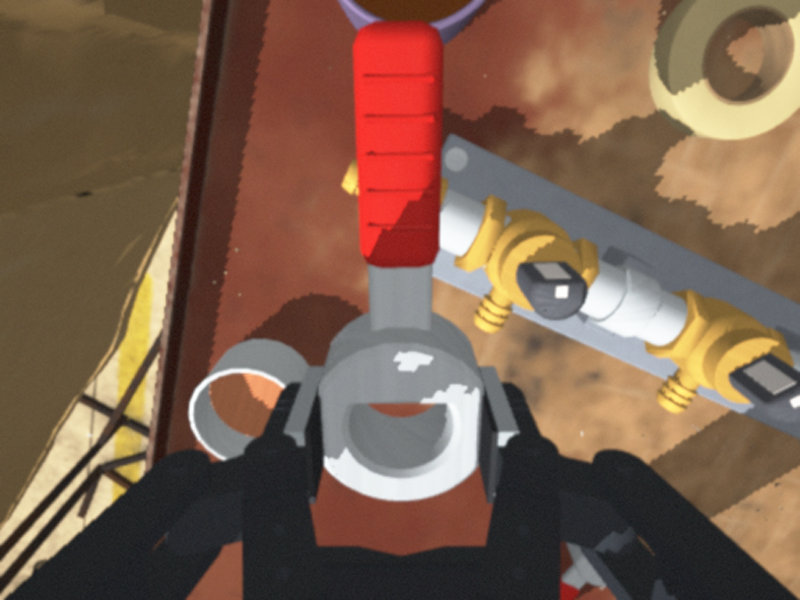

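```bash
cat >> h.py <<'E'
def toolpts(fn):
    P,im,d=pts("wrist",fn); z=np.load(f"pics/{fn}.npz"); q=z["rot"]; r=R.from_quat([q[1],q[2],q[3],q[0]])
    Q=P.reshape(-1,3); return r.inv().apply(Q-z["pos"]),Q,im.reshape(-1,3).astype(int),d.ravel()>0
def meas(fn,c):
    "hub in hand and spindle near world c, both in tool frame, mm"
    T,Q,C,ok=toolpts(fn); T=T*1000
    near=ok&(abs(T[:,1])<30)&(abs(T[:,0])<35)&(C.max(1)-C.min(1)<40)&(T[:,2]>-45)&(T[:,2]<0)
    h=np.histogram(T[near,2],bins=np.arange(-45,0,1)); zt=h[1][h[0].argmax()]+.5
    m=ok&(abs(T[:,2]-zt)<2)&(abs(T[:,1])<22.5)&(abs(T[:,0])<35)&(C.max(1)-C.min(1)<40); t=T[m]
    mm=m.nonzero()[0]; print("hub top z",zt,"x",np.percentile(t[:,0],[.5,99.5]).round(1),"y",np.percentile(t[:,1],[.5,99.5]).round(1),len(t))
    a=ok&(C[:,0]>C[:,1]+90)&(C[:,0]>C[:,2]+90)&(abs(T[:,2]-zt-9)<5)&(T[:,0]>0)&(T[:,0]<140)&(abs(T[:,1])<30); t=T[a]
    print("arm end x",np.percentile(t[:,0],[.3,99.7]).round(1),"ymean",t[:,1].mean().round(2),"slope deg",np.degrees(np.polyfit(t[:,0],t[:,1],1)[0]).round(2), np.median(t[:,2]).round(1))
    m=ok&(np.hypot(Q[:,0]-c[0],Q[:,1]-c[1])<.025)&(Q[:,2]>.1095)&(Q[:,2]<.116); t=T[m]; CC=C[m]
    from scipy.optimize import minimize
    import scipy.spatial as ss
    g=np.stack(np.meshgrid(np.arange(-14,14.1,.4),np.arange(-14,14.1,.4)),-1).reshape(-1,2); c0=np.median(t[:,:2],0)
    cov=lambda p: ss.cKDTree(t[:,:2]).query(p)[0]<.9
    G=g+c0; occ=cov(G); best=None
    for dx in np.arange(-4,4.1,.4):
      for dy in np.arange(-4,4.1,.4):
        L=G-c0-[dx,dy]; rr=np.hypot(*L.T)<11.5
        for th in np.radians(np.arange(-40,41,4)):
            D=rr&(L@[np.cos(th),np.sin(th)]<7.3); e=(D!=occ).sum()
            if best is None or e<best[0]: best=(e,dx+c0[0],dy+c0[1],np.degrees(th))
    w=t[CC.min(1)>150]; cc=np.array(best[1:3])
    print("spindle tool xy",cc.round(1),"flat angle(tool)",best[3],"err",best[0],occ.sum(),"ext x",t[:,0].min().round(1),t[:,0].max().round(1),"y",t[:,1].min().round(1),t[:,1].max().round(1),"white",len(w),(w.mean(0)[:2]-cc).round(1) if len(w) else "")
E
python3 - <<'E'
from h import *
meas("w9",(.614,.2186))
E
```

```text
hub top z -23.5 x [-22.7  27.2] y [-22.2  22. ] 6511
arm end x [ 46.8 105.5] ymean -1.09 slope deg -0.07 -14.9
spindle tool xy [ 3.3 74.4] flat angle(tool) 0.0 err 451 2732 ext x -7.7 11.5 y 61.8 87.5 white 70 [3.  0.4]
```

```bash
sed -i 's/<11.5$/<11.5/; s/rr=np.hypot(\*L.T)<11.5/rr=np.hypot(*L.T)<12.8/; s/<7.3)/<7.2)/' h.py; python3 - <<'E'
from h import *
meas("w9",(.614,.2186))
T,Q,C,ok=toolpts("w9");T=T*1000
m=ok&(np.hypot(T[:,0]-4,T[:,1]-74.5)<16)&(Q[:,2]>.105)&(Q[:,2]<.117)
# top-down map of spindle, 1.5mm cells: height & brightness
for x in np.arange(18,-14,-2.):
    print(f"{x:5.0f}",[ (f"{np.median(Q[k,2])*1000:4.0f}/{np.median(C[k].mean(1)):3.0f}" if (k:=m&(abs(T[:,0]-x)<1)&(abs(T[:,1]-y)<1)).sum() else "   .    ") for y in np.arange(60,90,3.)])
E
```

```text
hub top z -23.5 x [-22.7  27.2] y [-22.2  22. ] 6511
arm end x [ 46.8 105.5] ymean -1.09 slope deg -0.07 -14.9
spindle tool xy [ 4.1 74.4] flat angle(tool) 0.0 err 193 2732 ext x -7.7 11.5 y 61.8 87.5 white 70 [2.2 0.4]
   18 ['   .    ', '   .    ', '   .    ', '   .    ', '   .    ', '   .    ', '   .    ', '   .    ', '   .    ', '   .    ']
   16 ['   .    ', '   .    ', '   .    ', '   .    ', '   .    ', '   .    ', '   .    ', '   .    ', '   .    ', '   .    ']
   14 ['   .    ', '   .    ', '   .    ', '   .    ', '   .    ', '   .    ', '   .    ', '   .    ', '   .    ', '   .    ']
   12 ['   .    ', ' 106/ 61', ' 106/ 61', ' 108/113', ' 105/145', ' 107/106', ' 106/144', ' 107/ 63', ' 108/ 60', ' 107/139']
   10 ['   .    ', ' 108/ 76', ' 109/ 72', ' 110/ 85', ' 109/ 84', ' 111/ 85', ' 109/ 78', ' 109/ 73', ' 110/ 78', ' 108/104']
    8 ['   .    ', ' 109/103', ' 111/116', ' 111/114', ' 112/165', ' 113/252', ' 111/122', ' 112/ 98', ' 112/ 92', ' 109/ 81']
    6 ['   .    ', ' 110/118', ' 111/124', ' 112/117', ' 112/184', ' 112/254', ' 112/148', ' 112/104', ' 111/ 92', ' 1
[... 451 characters left out ...]
128', ' 112/125', ' 112/122', ' 111/120', ' 111/104', ' 108/162']
   -4 ['   .    ', ' 106/150', ' 110/122', ' 112/128', ' 112/125', ' 112/124', ' 111/121', ' 112/108', ' 110/ 91', '   .    ']
   -6 ['   .    ', '   .    ', ' 108/132', ' 110/123', ' 112/126', ' 111/123', ' 111/113', ' 110/103', ' 108/105', '   .    ']
   -8 ['   .    ', '   .    ', '   .    ', ' 108/130', ' 110/120', ' 111/116', ' 110/113', ' 108/136', '   .    ', '   .    ']
  -10 ['   .    ', '   .    ', '   .    ', '   .    ', ' 108/138', ' 108/126', ' 108/138', '   .    ', '   .    ', '   .    ']
  -12 ['   .    ', '   .    ', '   .    ', '   .    ', '   .    ', '   .    ', '   .    ', '   .    ', '   .    ', '   .    ']
```

The enlarged view (800×600) shows spindle 1's top at (555,290), with its white mark aligned with the held handle's arm. The hub's bore is at (402,440). By my measurement the hub must shift (+3.2, +75.6) mm in the tool frame.

Request:
jog_arm(
  targets=[
    [[0.06,1.5,0],[0,0,0],0],
    [[0.13,3.02,0],[0,0,0],0],
    [[0.13,3.02,1.5],[0,0,0],0],
    [[0.13,3.02,2.6],[0,0,0],0],
    [[0.13,3.02,2.8],[0,0,0],0],
    [[0.13,3.02,2.9],[0,0,0],0],
  ],
)

```text
time: 17.7
tool_pos: [0.6151, 0.2185, 0.116]
tool_rot: [-0.0, 0.965, 0.261, 0.0]
contact_force: [0.2, 0.9, -2.7]
gripper_width: 0.52
grasp_force: 63.2
```

```bash
python3 - <<'E'
from h import *
s=state(); print(s["contact_force"],s["ft_torque"],s["tool_pos"]); snap("wrist","w10"); 
cv2.imwrite("pics/w10b.png",cv2.resize(cv2.imread("pics/w10.png")[190:340,180:340],(640,600),interpolation=cv2.INTER_CUBIC))
E
```

```text
[ 0.24840971  0.94877066 -2.70300661] [0.03749222 0.06011342 0.03341851] [0.61507169 0.21850176 0.11596954]
```

View pics/w10b.png

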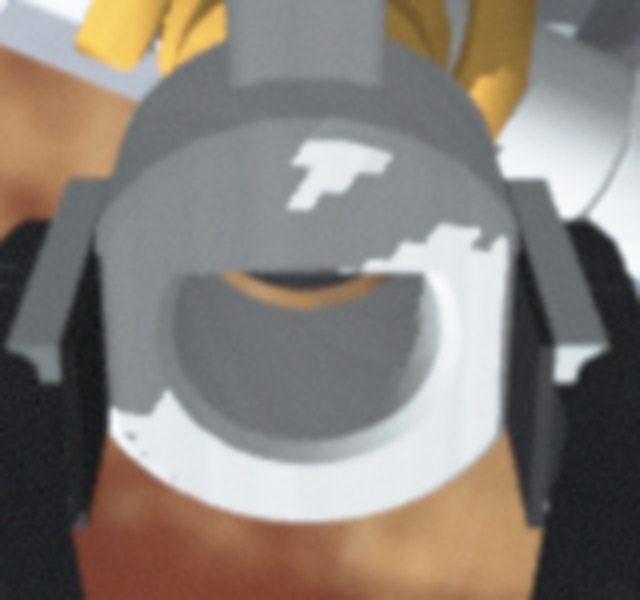

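The crop shows the spindle's edge centred in the bore at (305,275), and there is no contact force yet. Continuing down gently.

Request:
jog_arm(
  targets=[
    [[0,0,0.1],[0,0,0],0],
    [[0,0,0.2],[0,0,0],0],
    [[0,0,0.3],[0,0,0],0],
  ],
)

```text
time: 18.12
tool_pos: [0.6149, 0.2184, 0.1082]
tool_rot: [-0.0, 0.965, 0.261, 0.0]
contact_force: [-0.4, -0.7, -2.8]
gripper_width: 0.525
grasp_force: 63.4
```

Request:
jog_arm(
  targets=[
    [[0,0,0.25],[0,0,0],0],
    [[0,0,0.5],[0,0,0],0],
    [[0,0,0.75],[0,0,0],0],
    [[0,0,0.88],[0,0,0],0],
    [[0,0,0.95],[0,0,0],0],
    [[0,0,1.0],[0,0,0],0],
  ],
)

```text
time: 18.88
tool_pos: [0.6148, 0.2182, 0.0834]
tool_rot: [0.0, 0.965, 0.261, -0.0]
contact_force: [-4.3, 0.6, 4.8]
gripper_width: 0.527
grasp_force: 64.0
```

Request:
jog_arm(
  targets=[
    [[0,0,0],[0,0,0.8],0],
    [[0,0,0],[0,0,1.6],0],
    [[0,0,0],[0,0,2.4],0],
    [[0,0,0],[0,0,3.1],0],
    [[0,0,0],[0,0,3.1],0],
  ],
)

```text
time: 19.5
tool_pos: [0.6148, 0.2183, 0.0835]
tool_rot: [-0.0, 0.999, 0.048, 0.0]
contact_force: [-3.0, 0.0, 1.1]
gripper_width: 0.522
grasp_force: 63.6
```

```bash
python3 - <<'E'
from h import *
s=state(); print(s["contact_force"],s["ft_torque"]); go(.615,.218,.0834,np.radians(5.4))
E
```

```text
[-2.96003982  0.02282953  1.13745602] [-0.08252036  0.45066151  0.02747688]
now [0.6148 0.2183 0.0835] yaw 5.5 | shift [0.01 0.01 0.  ] turn [-0.   -0.    0.01]
```

Request:
jog_arm(
  targets=[
    [[0,0,0],[0,0,0.25],0],
    [[0,0,0],[0,0,0.45],0],
    [[0,0,0],[0,0,0.45],0],
  ],
)

```text
time: 19.88
tool_pos: [0.6148, 0.2183, 0.0834]
tool_rot: [-0.0, 1.0, 0.016, 0.0]
contact_force: [-3.9, -1.3, 5.1]
gripper_width: 0.525
grasp_force: 64.1
```

```bash
python3 - <<'E'
from h import *
s=state(); print(s["contact_force"],s["ft_torque"]); go(.615,.218,.0834,np.radians(5.4))
E
```

```text
[-3.91054098 -1.29592603  5.06829156] [-0.19083313  0.77237516  0.03417535]
now [0.6148 0.2183 0.0834] yaw 1.83 | shift [0.01 0.01 0.  ] turn [-0.   -0.   -0.45]
```

Request:
jog_arm(
  targets=[
    [[0,0,0],[0,0,0.2],0],
    [[0,0,0],[0,0,0.4],0],
    [[0,0,0],[0,0,0.4],0],
  ],
)

```text
time: 20.25
tool_pos: [0.6148, 0.2184, 0.0835]
tool_rot: [-0.0, 1.0, -0.012, 0.0]
contact_force: [-4.9, -1.7, 4.6]
gripper_width: 0.528
grasp_force: 64.2
```

```bash
python3 - <<'E'
from h import *
s=state(); print(s["contact_force"],s["ft_torque"]); go(.615,.218,.0834,np.radians(5.4))
E
```

```text
[-4.88931302 -1.65664791  4.60600763] [-0.18391754  0.86252141  0.047128  ]
now [0.6148 0.2184 0.0835] yaw -1.41 | shift [0.01 0.01 0.  ] turn [-0.   -0.   -0.85]
```

```bash
python3 - <<'E'
from h import *
snap("wrist","w11"); snap("top","t11")
T,Q,C,ok=toolpts("w11");T=T*1000
a=ok&(C[:,0]>C[:,1]+90)&(C[:,0]>C[:,2]+90)&(T[:,0]>20)&(T[:,0]<140)&(abs(T[:,1])<30)&(abs(T[:,2]+15)<6); t=T[a]
print(len(t),"slope",np.degrees(np.polyfit(t[:,0],t[:,1],1)[0]),t.mean(0))
g=t[:,0].round(-1)
for x in sorted(set(g)): print(x,t[g==x,1].min().round(1),t[g==x,1].max().round(1))
cv2.imwrite("pics/w11b.png",cv2.resize(cv2.imread("pics/w11.png"),(800,600),interpolation=cv2.INTER_CUBIC))
E
```

```text
7914 slope -0.33696405502685606 [ 77.74428513  -1.05792995 -14.55157411]
50.0 -10.9 9.1
60.0 -11.1 9.4
70.0 -11.8 9.5
80.0 -12.0 9.4
90.0 -12.0 9.2
100.0 -11.6 9.3
110.0 -5.8 3.8
```

View pics/w11b.png

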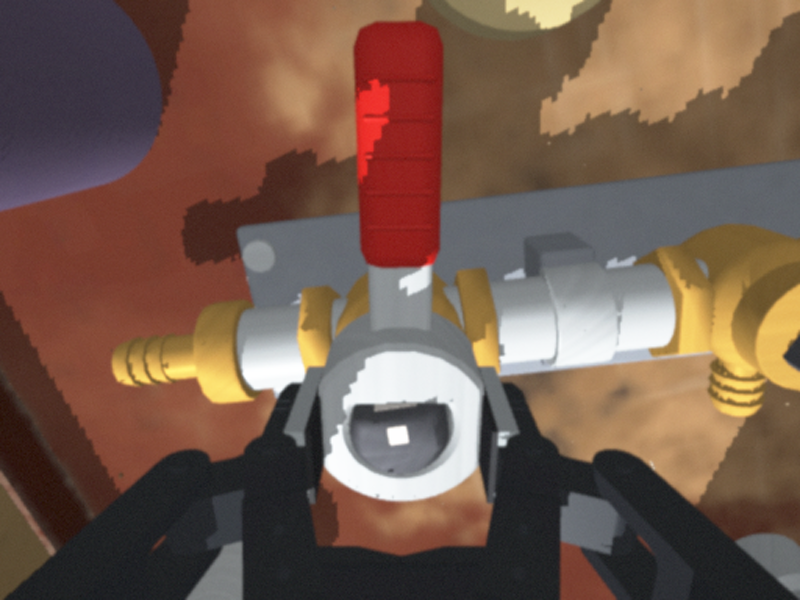

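The view shows the handle seated with the spindle's mark at (398,435), turned slightly anticlockwise of the arm. The remaining difference is the bore's play. I'll press a bit more and check the torque.

Request:
jog_arm(
  targets=[
    [[0,0,0],[0,0,0.15],0],
    [[0,0,0],[0,0,0.3],0],
    [[0,0,0],[0,0,0.3],0],
  ],
)

```text
time: 20.72
tool_pos: [0.6148, 0.2183, 0.0834]
tool_rot: [-0.0, 0.999, -0.033, -0.0]
contact_force: [-4.7, -1.6, 5.1]
gripper_width: 0.523
grasp_force: 64.2
```

```bash
python3 - <<'E'
from h import *
s=state(); print(s["contact_force"],s["ft_torque"],s["joint_efforts"][5]); go(.615,.218,.0834,np.radians(5.4))
snap("wrist","w12")
for f in("w11","w12"):
    T,Q,C,ok=toolpts(f);T=T*1000
    m=ok&(np.hypot(T[:,0],T[:,1])<13)&(abs(Q[:,2]-.112)<.006)
    w=m&(C.min(1)>190)&(abs(T[:,0]-3)<5)&(abs(T[:,1]+1)<5); t=T[w][:,:2]
    im=np.load(f"pics/{f}.npz")["im"]; idx=w.nonzero()[0]; uv=np.stack([idx%512,idx//512],-1).astype(np.float32)
    print(f,len(t),t.mean(0),cv2.minAreaRect((t*1).astype(np.float32)),cv2.minAreaRect(uv))
cv2.imwrite("pics/w12b.png",cv2.resize(cv2.imread("pics/w12.png")[240:320,200:310],(660,480),interpolation=cv2.INTER_CUBIC))
E
```

```text
[-4.67613988 -1.6392275   5.11789719] [-0.17565254  0.79985568  0.05317577] 0.07106558186933398
now [0.6148 0.2183 0.0834] yaw -3.81 | shift [0.01 0.01 0.  ] turn [-0.    0.   -1.15]
w11 142 [ 2.17494632 -1.46636277] ((1.9365077018737793, -1.4943697452545166), (5.498865604400635, 6.508325099945068), 83.89979553222656) ((254.5, 278.5), (11.0, 13.0), 90.0)
w12 142 [ 2.19430111 -1.49941032] ((2.217362403869629, -1.5290606021881104), (5.376918792724609, 7.208561420440674), 80.84043884277344) ((254.5, 278.5), (11.0, 13.0), 90.0)
```

The spindle did not follow the last 2.4°, so it is at its stop. I'll turn the handle back to square, release and rise.

Request:
jog_arm(
  targets=[
    [[0,0,0],[0,0,-0.6],0],
    [[0,0,0],[0,0,-1.15],0],
    [[0,0,0],[0,0,-1.15],0],
    [[0,0,0],[0,0,-1.15],60],
    [[0,0,0],[0,0,-1.15],100],
    [[0,0,0],[0,0,-1.15],100],
    [[0,0,-2.0],[0,0,-1.15],100],
    [[0,0,-4.5],[0,0,-1.15],100],
  ],
)

```text
time: 21.78
tool_pos: [0.6135, 0.2178, 0.194]
tool_rot: [0.0, 0.999, 0.047, -0.002]
contact_force: [1.8, 1.0, 0.4]
gripper_width: 1.002
grasp_force: 0.0
```

```bash
python3 - <<'E'
from h import *
snap("wrist","w13"); T,Q,C,ok=toolpts("w13")
a=ok&(C[:,0]>C[:,1]+90)&(C[:,0]>C[:,2]+90)&(np.hypot(Q[:,0]-.69,Q[:,1]-.225)<.06)&(abs(Q[:,2]-.098)<.008); t=Q[a]; print(len(t),t.mean(0),"handle yaw",np.degrees(np.polyfit(t[:,0],t[:,1],1)[0]))
h=ok&(np.hypot(Q[:,0]-.615,Q[:,1]-.219)<.03)&(C.max(1)-C.min(1)<40)&(Q[:,2]>.1); print("hub top z",np.median(Q[h,2]))
P,im,d=pts("top","t11")
q,a=hub("w13",(.4379,.0096),.03); print(len(q),len(a))
go(.4385,.0105,.15,np.radians(179.7))
E
```

```text
2510 [0.69084381 0.2271347  0.09780734] handle yaw 5.19576839869708
hub top z 0.2712419364251706
128 0
now [0.6188 0.2192 0.2071] yaw 5.42 | shift [-8.    7.63  2.16] turn [  0.15  -0.03 -21.78]
```

Request:
jog_arm(
  targets=[
    [[0,0,-0.5],[0,0,-1.3],100],
    [[-1.2,1.2,-0.5],[0,0,-2.6],100],
    [[-2.4,2.4,-0.5],[0,0,-3.9],100],
    [[-3.6,3.6,-0.5],[0,0,-5.2],100],
    [[-4.8,4.8,-0.5],[0,0,-6.5],100],
    [[-6,6,0],[0,0,-7.8],100],
    [[-7.2,7,0.6],[0,0,-9.1],100],
    [[-8,7.6,0.8],[0,0,-10.4],100],
  ],
)

```text
time: 22.82
tool_pos: [0.4322, 0.0091, 0.174]
tool_rot: [-0.0, 0.714, 0.7, -0.0]
contact_force: [-0.2, 0.0, 0.7]
gripper_width: 0.997
grasp_force: 0.0
```

Request:
jog_arm(
  targets=[
    [[0,0,0],[0,0,-1.3],100],
    [[0,0,0],[0,0,-2.6],100],
    [[0,0,0],[0,0,-3.9],100],
    [[0,0,0],[0,0,-5.2],100],
    [[0,0,0],[0,0,-6.5],100],
    [[0,0,0],[0,0,-7.8],100],
    [[0,0,0],[0,0,-9.1],100],
    [[0,0,0],[0,0,-10.4],100],
  ],
)

```text
time: 23.82
tool_pos: [0.4338, 0.01, 0.1753]
tool_rot: [0.0, 0.068, 0.998, -0.0]
contact_force: [-0.1, 0.8, 0.3]
gripper_width: 1.0
grasp_force: 0.0
```

Request:
jog_arm(
  targets=[
    [[0,0,0],[0,0,-0.9],100],
    [[0,0,0],[0,0,-0.9],100],
  ],
)

```text
time: 24.08
tool_pos: [0.4338, 0.0101, 0.1753]
tool_rot: [0.0, 0.009, 1.0, -0.0]
contact_force: [-0.2, 0.4, -0.1]
gripper_width: 1.002
grasp_force: 0.0
```

```bash
cat >> h.py <<'E'
def loose(fn,c):
    q,a=hub(fn,c,.03); print(len(q),len(a))
    v=np.linalg.svd(a-a.mean(0))[2][0]; v=v*np.sign(v@(a.mean(0)-np.median(q,0))); n=np.array([-v[1],v[0]])
    u=q@v; w=q@n; ua=a@v; wa=a@n
    print("hub u",u.min(),u.max(),"axis from arm end",np.percentile(ua,99.8)-.105,"n hub",(w.min()+w.max())/2,"arm",(wa.min()+wa.max())/2)
    cu=((u.min()+u.max())/2+np.percentile(ua,99.8)-.105)/2; cn=((w.min()+w.max())/2+(wa.min()+wa.max())/2)/2
    print("centre",(cu*v+cn*n).round(4),"yaw",np.degrees(np.arctan2(v[1],v[0])).round(2))
E
python3 - <<'E'
from h import *
snap("wrist","w14"); loose("w14",(.4384,.0096)); go(.4385,.0105,.003,np.radians(179.7))
E
```

```text
1604 1501
hub u -0.4641966234330182 -0.4110329983242327 axis from arm end -0.4385859779652967 n hub -0.011843286513003563 arm -0.011628840776827338
centre [0.4382 0.0096] yaw 179.72
now [0.4337 0.0101 0.1753] yaw 178.9 | shift [-0.19  0.02  6.89] turn [-0.   0.  -0.1]
```

Request:
jog_arm(
  targets=[
    [[-0.18,0.03,2.3],[0,0,-0.1],100],
    [[-0.18,0.03,4.6],[0,0,-0.1],100],
    [[-0.18,0.03,6.2],[0,0,-0.1],100],
    [[-0.18,0.03,6.85],[0,0,-0.1],100],
    [[-0.18,0.03,6.85],[0,0,-0.1],30],
    [[-0.18,0.03,6.85],[0,0,-0.1],0],
    [[-0.18,0.03,6.85],[0,0,-0.1],0],
    [[-0.18,0.03,6.85],[0,0,-0.1],0],
  ],
)

```text
time: 25.12
tool_pos: [0.4406, 0.0104, 0.0066]
tool_rot: [0.003, 0.002, 1.0, -0.0]
contact_force: [0.7, -0.6, 7.0]
gripper_width: 0.524
grasp_force: 62.9
```

Request:
jog_arm(
  targets=[
    [[0,0,-2.0],[0,0,0],0],
    [[0,0,-4.0],[0,0,0],0],
    [[0,0,-6.0],[0,0,1.3],0],
    [[-1.2,0.8,-7.3],[0,0,2.6],0],
    [[-2.4,1.7,-7.3],[0,0,3.9],0],
    [[-3.6,2.6,-7.3],[0,0,5.2],0],
    [[-4.6,3.34,-7.3],[0,0,6.5],0],
    [[-4.6,3.34,-7.3],[0,0,7.8],0],
  ],
)

```text
time: 26.12
tool_pos: [0.5542, 0.0952, 0.1864]
tool_rot: [-0.0, 0.521, 0.853, 0.0]
contact_force: [0.2, 0.7, -1.2]
gripper_width: 0.522
grasp_force: 62.9
```

Request:
jog_arm(
  targets=[
    [[0,0,0],[0,0,1.3],0],
    [[0,0,0],[0,0,2.6],0],
    [[0,0,0],[0,0,3.9],0],
    [[0,0,0],[0,0,5.05],0],
    [[0,0,0],[0,0,5.05],0],
  ],
)

```text
time: 26.75
tool_pos: [0.553, 0.094, 0.1865]
tool_rot: [-0.0, 0.782, 0.623, -0.0]
contact_force: [-0.1, -0.2, -1.6]
gripper_width: 0.528
grasp_force: 62.9
```

```bash
python3 - <<'E'
from h import *
snap("wrist","w15"); go(.556,.094,.19,np.radians(77))
meas("w15",(.629,.0785))
T,Q,C,ok=toolpts("w15")
m=ok&(np.hypot(Q[:,0]-.629,Q[:,1]-.0785)<.012)&(Q[:,2]>.109)&(Q[:,2]<.116)&(C.min(1)>170); t=T[m]*1000; print(len(t),t.mean(0),np.ptp(t,0),cv2.minAreaRect(t[:,:2].astype(np.float32)))
cv2.imwrite("pics/w15b.png",cv2.resize(cv2.imread("pics/w15.png")[120:300,220:460],(800,600),interpolation=cv2.INTER_CUBIC))
E
```

```text
now [0.5531 0.094  0.1865] yaw 77.19 | shift [ 0.02  0.11 -0.14] turn [-0.   -0.    0.02]
hub top z -22.5 x [-20.8  29. ] y [-22.4  22.3] 6493
arm end x [ 48.3 107.1] ymean -0.75 slope deg -0.11 -13.8
spindle tool xy [ 2.8 76. ] flat angle(tool) 16.0 err 224 2760 ext x -9.6 11.3 y 63.2 88.8 white 27 [2.5 0.8]<stdin>:5: RuntimeWarning: Mean of empty slice.
  ret = um.true_divide(
Traceback (most recent call last):
ValueError: zero-size array to reduction operation maximum which has no identity
```

```bash
python3 - <<'E'
from h import *
cv2.imwrite("pics/w15b.png",cv2.resize(cv2.imread("pics/w15.png")[150:240,310:430],(800,600),interpolation=cv2.INTER_CUBIC))
T,Q,C,ok=toolpts("w15");T=T*1000
m=ok&(np.hypot(T[:,0]-2.8,T[:,1]-76)<17)&(Q[:,2]>.105)&(Q[:,2]<.117)
for x in np.arange(16,-14,-2.):
    print(f"{x:5.0f}",[ (f"{np.median(Q[k,2])*1000:4.0f}/{np.median(C[k].mean(1)):3.0f}" if (k:=m&(abs(T[:,0]-x)<1)&(abs(T[:,1]-y)<1)).sum() else "   .    ") for y in np.arange(61,91,3.)])
E
```

```text
16 ['   .    ', '   .    ', '   .    ', '   .    ', '   .    ', '   .    ', '   .    ', '   .    ', '   .    ', '   .    ']
   14 ['   .    ', '   .    ', '   .    ', '   .    ', '   .    ', '   .    ', '   .    ', '   .    ', '   .    ', '   .    ']
   12 ['   .    ', ' 107/103', ' 109/ 68', ' 108/ 68', ' 109/124', '   .    ', '   .    ', '   .    ', '   .    ', '   .    ']
   10 ['   .    ', ' 108/107', ' 110/101', ' 111/ 76', ' 110/ 62', ' 109/ 64', ' 107/ 99', ' 107/125', '   .    ', '   .    ']
    8 ['   .    ', ' 108/109', ' 111/ 66', ' 111/ 63', ' 112/ 63', ' 112/130', ' 111/ 72', ' 110/ 63', ' 108/ 56', ' 107/ 60']
    6 ['   .    ', ' 108/111', ' 111/ 63', ' 111/ 64', ' 112/ 64', ' 112/166', ' 112/151', ' 112/ 64', ' 112/ 62', ' 110/ 61']
    4 ['   .    ', ' 109/103', ' 112/ 63', ' 111/ 63', ' 111/ 66', ' 112/165', ' 112/128', ' 112/ 64', ' 112/ 63', ' 111/ 57']
    2 ['   .    ', ' 109/ 86', ' 112/ 62', ' 112/ 62', ' 112/ 63', ' 112/ 99', ' 112/ 88', ' 112/ 64', ' 112/ 64', ' 110/ 58']
    0 ['   .    ', ' 109/ 72', ' 112/ 61', ' 112/ 62', ' 112/ 64', ' 112/ 63', ' 112/ 64', ' 111/ 63', ' 112/ 62', ' 110/ 61']
   -2 ['   .    ', ' 108/ 97', ' 112/ 60', ' 111/ 63', ' 112/ 63', ' 112/ 63', ' 111/ 64', ' 112/ 63', ' 112/ 62', ' 109/ 66']
   -4 ['   .    ', ' 109/ 95', ' 110/ 57', ' 111/ 62', ' 112/ 62', ' 112/ 63', ' 112/ 63', ' 111/ 62', ' 111/ 65', ' 109/ 77']
   -6 ['   .    ', '   .    ', ' 110/ 59', ' 111/ 58', ' 112/ 60', ' 111/ 60', ' 112/ 59', ' 111/ 56', ' 109/ 62', '   .    ']
   -8 ['   .    ', '   .    ', ' 108/120', ' 109/ 60', ' 111/ 59', ' 111/ 57', ' 111/ 59', ' 109/ 58', ' 108/ 68', '   .    ']
  -10 ['   .    ', '   .    ', '   .    ', '   .    ', ' 108/110', ' 109/ 97', ' 108/ 94', '   .    ', '   .    ', '   .    ']
  -12 ['   .    ', '   .    ', '   .    ', '   .    ', '   .    ', '   .    ', '   .    ', '   .    ', '   .    ', '   .    ']
```

View pics/w15b.png

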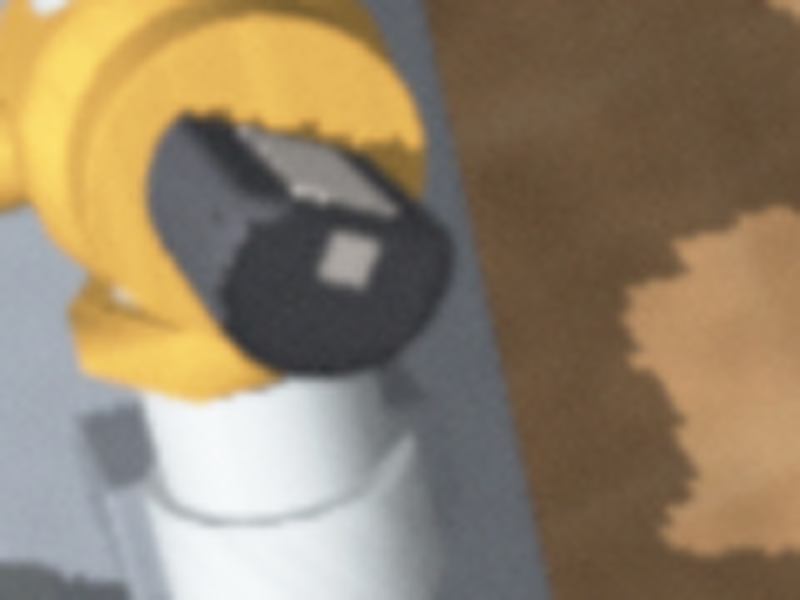

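The crop shows spindle 2's flat and white mark, at (350,258), turned about 16° clockwise from the arm's direction. I'll turn the tool by +2.0 units and shift (+1, +76) mm.

Request:
jog_arm(
  targets=[
    [[0.02,1.0,0],[0,0,1],0],
    [[0.04,2.5,0],[0,0,2],0],
    [[0.04,3.05,0],[0,0,2],0],
    [[0.04,3.05,1.4],[0,0,2],0],
    [[0.04,3.05,2.5],[0,0,2],0],
    [[0.04,3.05,2.7],[0,0,2],0],
    [[0.04,3.05,2.8],[0,0,2],0],
    [[0.04,3.05,2.8],[0,0,2],0],
  ],
)

```text
time: 27.8
tool_pos: [0.6287, 0.0779, 0.1181]
tool_rot: [0.001, 0.861, 0.508, 0.001]
contact_force: [0.7, -0.1, -1.6]
gripper_width: 0.523
grasp_force: 62.9
```

Request:
jog_arm(
  targets=[
    [[0,0,0.1],[0,0,0],0],
    [[0,0,0.2],[0,0,0],0],
    [[0,0,0.3],[0,0,0],0],
  ],
)

```text
time: 28.18
tool_pos: [0.6278, 0.0777, 0.1093]
tool_rot: [0.0, 0.861, 0.508, -0.0]
contact_force: [-1.9, -0.6, -1.9]
gripper_width: 0.526
grasp_force: 63.1
```

Request:
jog_arm(
  targets=[
    [[0,0,0.25],[0,0,0],0],
    [[0,0,0.5],[0,0,0],0],
    [[0,0,0.75],[0,0,0],0],
    [[0,0,0.88],[0,0,0],0],
    [[0,0,0.95],[0,0,0],0],
    [[0,0,1.0],[0,0,0],0],
  ],
)

```text
time: 28.92
tool_pos: [0.6277, 0.0778, 0.0846]
tool_rot: [-0.0, 0.861, 0.508, -0.0]
contact_force: [-4.9, -0.3, 5.2]
gripper_width: 0.521
grasp_force: 63.8
```

Seated. Turning shut and about 9° past square, to take up the play.

Request:
jog_arm(
  targets=[
    [[0,0,0],[0,0,1.1],0],
    [[0,0,0],[0,0,2.2],0],
    [[0,0,0],[0,0,3.3],0],
    [[0,0,0],[0,0,4.4],0],
    [[0,0,0],[0,0,5.5],0],
    [[0,0,0],[0,0,6.6],0],
    [[0,0,0],[0,0,7.5],0],
    [[0,0,0],[0,0,7.9],0],
  ],
)

```text
time: 29.92
tool_pos: [0.6263, 0.0788, 0.0846]
tool_rot: [-0.001, 1.0, -0.02, -0.002]
contact_force: [-9.0, 1.3, 5.3]
gripper_width: 0.523
grasp_force: 63.9
```

```bash
cat >> h.py <<'E'
def mark(f):
    s=state(); print(s["contact_force"],s["ft_torque"])
    T,Q,C,ok=toolpts(f);T=T*1000
    m=ok&(np.hypot(T[:,0],T[:,1])<9)&(abs(Q[:,2]-.112)<.006)
    thr=(np.percentile(C[m].min(1),50)+C[m].min(1).max())/2; w=m&(C.min(1)>thr); t=T[w][:,:2]
    print(f,len(t),thr,t.mean(0),cv2.minAreaRect(t.astype(np.float32)))
E
python3 - <<'E'
from h import *
snap("wrist","w16"); mark("w16"); go(.628,.078,.0845,np.radians(5.4))
E
```

```text
[-8.7191114   2.05736741  5.62156458] [0.20460216 1.51592595 0.07487581]
w16 141 184.5 [ 3.88705549 -1.7634461 ] ((3.4208171367645264, -1.729578971862793), (5.3496479988098145, 7.453681945800781), 81.77254486083984)
now [0.6264 0.0788 0.0847] yaw -2.31 | shift [0.07 0.03 0.01] turn [-0.01  0.03 -0.96]
```

Request:
jog_arm(
  targets=[
    [[0,0,0],[0,0,0.3],0],
    [[0,0,0],[0,0,0.3],0],
  ],
)

```text
time: 30.22
tool_pos: [0.6265, 0.079, 0.0847]
tool_rot: [-0.001, 0.999, -0.04, -0.002]
contact_force: [-8.2, 3.4, 4.5]
gripper_width: 0.525
grasp_force: 63.8
```

```bash
python3 - <<'E'
from h import *
snap("wrist","w17"); mark("w17"); go(.628,.078,.0845,np.radians(5.4))
E
```

```text
[-8.01448768  2.1822446   4.75176342] [0.26565997 1.43247647 0.12433903]
w17 141 185.5 [ 3.72793353 -1.66198475] ((3.659205436706543, -1.702314853668213), (5.386406421661377, 6.70786190032959), 82.7800064086914)
now [0.6265 0.079  0.0847] yaw -4.52 | shift [0.06 0.03 0.01] turn [-0.01  0.03 -1.24]
```

Request:
jog_arm(
  targets=[
    [[0,0,0],[0,0,0.4],0],
    [[0,0,0],[0,0,0.4],0],
  ],
)

```text
time: 30.52
tool_pos: [0.6267, 0.0794, 0.0847]
tool_rot: [-0.001, 0.998, -0.067, -0.002]
contact_force: [-7.6, 3.1, 4.4]
gripper_width: 0.522
grasp_force: 63.7
```

```bash
python3 - <<'E'
from h import *
snap("wrist","w18"); mark("w18"); go(.628,.078,.0845,np.radians(5.4))
for f in("w11","w12","w16","w17","w18"):
    T,Q,C,ok=toolpts(f);T=T*1000
    a=ok&(C[:,0]>C[:,1]+90)&(C[:,0]>C[:,2]+90)&(T[:,0]>55)&(T[:,0]<105)&(abs(T[:,1])<30)&(abs(T[:,2]+15)<6); t=T[a]
    im=cv2.imread(f"pics/{f}.png")[255:300,225:285]
    g=cv2.cvtColor(im,cv2.COLOR_BGR2GRAY); _,b=cv2.threshold(cv2.resize(g,None,fx=4,fy=4,interpolation=cv2.INTER_CUBIC),180,255,0)
    n,l,st,ce=cv2.connectedComponentsWithStats(b)
    k=[i for i in range(1,n) if 1000<st[i,4]<5000]
    print(f,"handle slope",np.degrees(np.polyfit(t[:,0],t[:,1],1)[0]).round(2),[(st[i].tolist(),cv2.minAreaRect(cv2.findNonZero((l==i).astype(np.uint8)))) for i in k])
E
```

```text
[-7.96724356  3.76282949  4.14919849] [0.5111031  1.22822348 0.47529662]
w18 145 186.0 [ 3.46560798 -1.44823098] ((3.23896861076355, -1.3761355876922607), (5.491539001464844, 6.64422607421875), 77.27124786376953)
now [0.6267 0.0793 0.0847] yaw -7.65 | shift [0.06 0.05 0.01] turn [-0.01  0.02 -1.63]
w11 handle slope -0.12 [([0, 0, 207, 23, 2400], ((103.0, 11.0), (22.0, 206.0), 90.0)), ([90, 70, 57, 51, 2412], ((118.05997467041016, 94.91999816894531), (47.65899658203125, 53.03300857543945), 81.8698959350586))]
w12 handle slope -0.44 [([0, 0, 195, 23, 2319], ((97.0, 11.0), (22.0, 194.0), 90.0)), ([90, 70, 58, 52, 2433], ((118.18919372558594, 95.1351318359375), (48.33330154418945, 52.93647384643555), 80.53767395019531))]
w16 handle slope -0.25 [([88, 50, 56, 51, 2339], ((115.5405502319336, 74.74324035644531), (47.34690856933594, 52.114479064941406), 80.53767395019531)), ([0, 126, 80, 54, 1811], ((39.5, 152.5), (53.0, 79.0), 90.0)), ([175, 141, 65, 39, 1135], ((207.0, 160.0), (38.0, 64.0), 90.0))]
w17 handle slope -0.5 [([89, 51, 57, 51, 2358], ((116.78378295898438, 75.70270538330078), (47.34690856933594, 52.27887725830078), 80.53767395019531)), ([0, 126, 82, 54, 1837], ((40.5, 152.5), (81.0, 53.0), 0.0)), ([175, 141, 65, 39, 1135], ((207.0, 160.0), (38.0, 64.0), 90.0))]
w18 handle slope -0.5 [([89, 52, 59, 52, 2384], ((118.45882415771484, 77.56470489501953), (48.3754997253418, 52.49717330932617), 77.47119140625)), ([0, 126, 82, 54, 1851], ((40.5, 152.5), (53.0, 81.0), 90.0)), ([174, 142, 66, 38, 1135], ((206.5, 160.5), (37.0, 65.0), 90.0))]
```

Torque is 0.48 N m and the spindle no longer follows, so it is firmly on its stop at about 5.1°. I'll bring the handle back to square and release. Handle A never showed such a stop torque, so I'll regrip it and press it against its stop.

Request:
jog_arm(
  targets=[
    [[0,0,0],[0,0,-0.8],0],
    [[0,0,0],[0,0,-1.63],0],
    [[0,0,0],[0,0,-1.63],0],
    [[0,0,0],[0,0,-1.63],60],
    [[0,0,0],[0,0,-1.63],100],
    [[0,0,0],[0,0,-1.63],100],
    [[0,0,-2.0],[0,0,-1.63],100],
    [[0,0,-2.5],[0,0,-1.63],100],
  ],
)

```text
time: 31.58
tool_pos: [0.6305, 0.0778, 0.1509]
tool_rot: [0.0, 0.999, 0.046, 0.004]
contact_force: [-0.0, -0.2, -0.0]
gripper_width: 1.003
grasp_force: 0.0
```

```bash
python3 - <<'E'
from h import *
go(.6148,.2183,.15,np.radians(5.4)); go(.6148,.2183,.085,np.radians(5.4))
E
```

```text
now [0.6305 0.0778 0.1509] yaw 5.27 | shift [-0.11 -5.65  0.03] turn [ 0.   -0.05 -0.02]
now [0.6305 0.0778 0.1509] yaw 5.27 | shift [-0.13 -5.66  2.63] turn [ 0.   -0.05 -0.02]
```

Request:
jog_arm(
  targets=[
    [[-0.06,-2,0],[0,-0.05,0],100],
    [[-0.12,-4,0],[0,-0.05,0],100],
    [[-0.12,-5.66,0],[0,-0.05,0],100],
    [[-0.12,-5.66,1.2],[0,-0.05,0],100],
    [[-0.12,-5.66,2.55],[0,-0.05,0],100],
    [[-0.12,-5.66,2.55],[0,-0.05,0],30],
    [[-0.12,-5.66,2.55],[0,-0.05,0],0],
    [[-0.12,-5.66,2.55],[0,-0.05,0],0],
  ],
)

```text
time: 32.58
tool_pos: [0.613, 0.2186, 0.0848]
tool_rot: [-0.0, 0.999, 0.046, -0.002]
contact_force: [-1.1, -0.0, 5.9]
gripper_width: 0.521
grasp_force: 63.2
```

Request:
jog_arm(
  targets=[
    [[0,0,0],[0,0,0],0],
    [[0,0,0],[0,0,0.6],0],
    [[0,0,0],[0,0,1.2],0],
    [[0,0,0],[0,0,1.4],0],
    [[0,0,0],[0,0,1.4],0],
  ],
)

```text
time: 33.2
tool_pos: [0.6131, 0.219, 0.0848]
tool_rot: [-0.0, 0.999, -0.051, -0.002]
contact_force: [-1.1, 0.7, 6.9]
gripper_width: 0.526
grasp_force: 63.1
```

```bash
python3 - <<'E'
from h import *
snap("wrist","w19"); mark("w19"); go(.6148,.2183,.085,np.radians(5.4))
E
```

```text
[-1.77575743  0.94172015  5.22999635] [0.23366129 0.18163367 0.21532321]
w19 141 188.0 [ 3.77171865 -1.01662887] ((3.555758476257324, -1.0241880416870117), (5.3864054679870605, 6.680855751037598), 78.27083587646484)
now [0.6131 0.219  0.0848] yaw -5.87 | shift [ 0.07  0.02 -0.01] turn [-0.    0.03 -1.41]
```

Request:
jog_arm(
  targets=[
    [[0,0,0],[0,0,0.2],0],
    [[0,0,0],[0,0,-0.6],0],
    [[0,0,0],[0,0,-1.41],0],
    [[0,0,0],[0,0,-1.41],0],
    [[0,0,0],[0,0,-1.41],60],
    [[0,0,0],[0,0,-1.41],100],
    [[0,0,0],[0,0,-1.41],100],
    [[0,0,-2.5],[0,0,-1.41],100],
  ],
)

```text
time: 34.25
tool_pos: [0.6078, 0.2173, 0.1384]
tool_rot: [0.001, 0.999, 0.047, -0.011]
contact_force: [0.6, 0.7, 0.2]
gripper_width: 1.002
grasp_force: 0.0
```

```bash
python3 - <<'E'
from h import *
go(.5131,-.208,.2,0)
E
```

```text
now [0.6078 0.2173 0.1384] yaw 5.35 | shift [-5.41 16.59 -2.32] turn [0.02 0.15 0.67]
```

Request:
jog_arm(
  targets=[
    [[0,0,-2],[0,0,0],100],
    [[-1,1.8,-3],[0,0,0.67],100],
    [[-2,4,-3],[0,0,0.67],100],
    [[-3,6.2,-3],[0,0,0.67],100],
    [[-4,8.4,-3],[0,0,0.67],100],
    [[-5,10.6,-3],[0,0,0.67],100],
    [[-5.4,13,-3],[0,0,0.67],100],
    [[-5.4,15.2,-3],[0,0,0.67],100],
  ],
)

```text
time: 35.25
tool_pos: [0.5132, -0.1743, 0.2214]
tool_rot: [0.0, 1.0, -0.0, -0.003]
contact_force: [1.6, 0.4, -0.0]
gripper_width: 0.999
grasp_force: 0.0
```

Request:
jog_arm(
  targets=[
    [[0,1.4,0.5],[0,0,0],100],
    [[0,1.4,1],[0,0,0],100],
    [[0,1.4,1],[0,0,0],100],
  ],
)

```text
time: 35.62
tool_pos: [0.5128, -0.2064, 0.1943]
tool_rot: [-0.001, 1.0, -0.0, -0.005]
contact_force: [-1.0, 0.5, 0.2]
gripper_width: 1.002
grasp_force: 0.0
```

```bash
python3 - <<'E'
from h import *
snap("wrist","w20"); T,Q,C,ok=toolpts("w20")
g=ok&(C.max(1)<70)&(np.hypot(Q[:,0]-.513,Q[:,1]+.208)<.1)&(Q[:,2]>.02)&(Q[:,2]<.034); q=Q[g]; print("knob",len(q),np.median(q,0),(q.min(0)+q.max(0))/2,np.ptp(q,0))
g=ok&(C.min(1)>100)&(C.max(1)-C.min(1)<50)&(np.hypot(Q[:,0]-.513,Q[:,1]+.208)<.09)&(Q[:,2]>.005)&(Q[:,2]<.014); q=Q[g]; print("lid",len(q),(np.percentile(q,1,0)+np.percentile(q,99,0))/2,np.ptp(q,0))
go(.5131,-.209,.004,0)
E
```

```text
knob 335 [ 0.5149682  -0.20635066  0.02745151] [ 0.51424314 -0.20682103  0.02495701] [0.01972541 0.01913821 0.0097023 ]
lid 3723 [ 0.51337079 -0.20795925  0.00762286] [0.07846578 0.12918159 0.00532019]
now [ 0.5134 -0.2062  0.1954] yaw 0.05 | shift [0.05 0.12 7.65] turn [-0.    0.06  0.01]
```

View pics/w20.png

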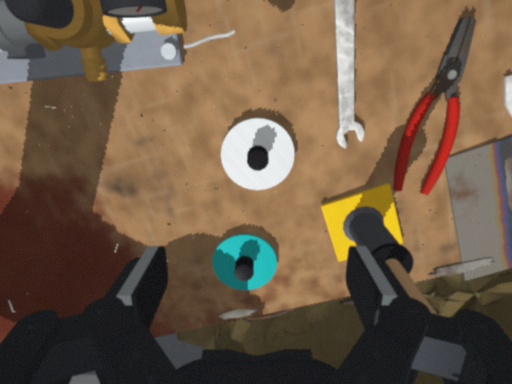

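The view shows the aluminium lid still at (258,153) px with the knob at (257,158). The turquoise decoy is at (245,262), and the spanner and pliers are untouched. Gripping the knob.

Request:
jog_arm(
  targets=[
    [[0.01,0.1,2.4],[0,0.04,0],60],
    [[0.01,0.1,4.8],[0,0.04,0],60],
    [[0.01,0.1,6.6],[0,0.04,0],60],
    [[0.01,0.1,7.3],[0,0.04,0],60],
    [[0.01,0.1,7.3],[0,0.04,0],60],
    [[0.01,0.1,7.3],[0,0.04,0],0],
    [[0.01,0.1,7.3],[0,0.04,0],0],
    [[0.01,0.1,7.3],[0,0.04,0],0],
  ],
)

```text
time: 36.67
tool_pos: [0.5148, -0.2109, 0.0168]
tool_rot: [0.001, 1.0, -0.0, 0.002]
contact_force: [-0.2, 1.6, 6.1]
gripper_width: 0.229
grasp_force: 58.5
```

Request:
jog_arm(
  targets=[
    [[0,0,-1],[0,0,0],0],
    [[0,0,-3.4],[0,0,0],0],
    [[-0.3,-1.8,-5.5],[0,0,0],0],
    [[-0.8,-4,-7],[0,0,0],0],
    [[-1.2,-6.4,-7],[0,0,0],0],
    [[-1.6,-8.8,-7],[0,0,0],0],
    [[-2,-11.2,-7],[0,0,0],0],
    [[-2.4,-13.5,-7],[0,0,0],0],
  ],
)

```text
time: 37.67
tool_pos: [0.4529, 0.1284, 0.19]
tool_rot: [0.0, 1.0, -0.0, 0.001]
contact_force: [1.0, 0.0, -0.2]
gripper_width: 0.228
grasp_force: 58.8
```

Request:
jog_arm(
  targets=[
    [[-0.4,-2.4,0],[0,0,0],0],
    [[-0.8,-4.8,0],[0,0,0],0],
    [[-1.1,-6.8,0],[0,0,0],0],
    [[-1.1,-7.56,0],[0,0,0],0],
    [[-1.1,-7.56,0],[0,0,0],0],
  ],
)

```text
time: 38.3
tool_pos: [0.4258, 0.3161, 0.1891]
tool_rot: [0.0, 1.0, 0.001, -0.0]
contact_force: [-0.3, -0.3, -0.6]
gripper_width: 0.226
grasp_force: 58.9
```

```bash
python3 - <<'E'
from h import *
snap("wrist","w21"); T,Q,C,ok=toolpts("w21"); print(state()["gripper_width"])
g=ok&(np.hypot(Q[:,0]-.428,Q[:,1]-.3165)<.06)&(Q[:,2]>.038)&(Q[:,2]<.052); q=Q[g]; print("rim",len(q),(q.min(0)+q.max(0))/2,np.ptp(q,0)); 
if len(q)>5: print(cv2.minEnclosingCircle(q[:,:2].astype(np.float32)))
g=ok&(np.hypot(T[:,0],T[:,1])<.07)&(abs(T[:,2]-.005)<.01); t=T[g]*1000
print("lid z hist",np.histogram(t[:,2],bins=8)); k=abs(t[:,2]-np.median(t[:,2]))<3; print("lid tool",t[k].min(0),t[k].max(0)); 
A=np.c_[t[k][:,:2],np.ones(k.sum())]; c=np.linalg.lstsq(A,t[k][:,2],rcond=None)[0]; print("tilt deg",np.degrees(c[:2]),"z at axis",c[2])
go(.4277,.3155,.06,0)
E
```

```text
0.22738116306952583
rim 602 [0.43946849 0.31710896 0.04292029] [0.05369812 0.07621077 0.00974628]
((0.4278850555419922, 0.3168691396713257), 0.03857791796326637)
lid z hist (array([ 126,   88,   64,   62,   70,  305, 8396,  572]), array([-4.99477709, -2.85882637, -0.72287566,  1.41307505,  3.54902577,
        5.68497648,  7.82092719,  9.95687791, 12.09282862]))
lid tool [-41.82949221 -39.82035971   5.96133777] [37.6248899  38.79852407 11.83284162]
tilt deg [0.18267013 0.04371266] z at axis 8.962477046933733
now [0.426  0.3152 0.1889] yaw 0.01 | shift [ 0.07 -0.02  5.15] turn [0.01 0.01 0.  ]
```

View pics/w21.png

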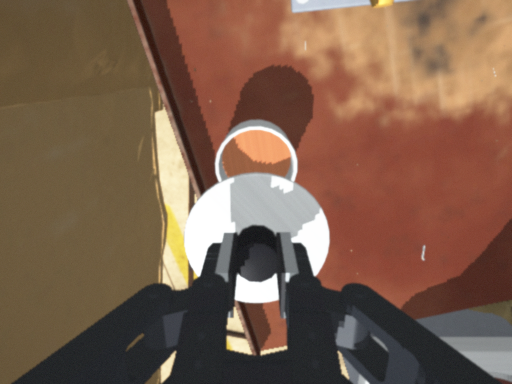

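The view shows the tin's rim at (256,165) px with the level lid held in front of it at (257,238). The lid must go 4 mm further along +x and about 1 mm along −y in the tool frame.

Request:
jog_arm(
  targets=[
    [[0.16,-0.05,1.5],[0,0,0],0],
    [[0.16,-0.05,3.5],[0,0,0],0],
    [[0.16,-0.05,4.6],[0,0,0],0],
    [[0.16,-0.05,5.0],[0,0,0],0],
    [[0.16,-0.05,5.15],[0,0,0],0],
    [[0.16,-0.05,5.2],[0,0,0],0],
    [[0.16,-0.05,5.24],[0,0,0],0],
  ],
)

```text
time: 39.22
tool_pos: [0.4305, 0.3172, 0.059]
tool_rot: [-0.0, 1.0, -0.0, 0.0]
contact_force: [0.6, -0.6, -0.0]
gripper_width: 0.229
grasp_force: 58.9
```

Request:
jog_arm(
  targets=[
    [[0,0,0.05],[0,0,0],0],
    [[0,0,0.06],[0,0,0],0],
    [[0,0,0.06],[0,0,0],50],
    [[0,0,0.06],[0,0,0],100],
    [[0,0,0.06],[0,0,0],100],
    [[0,0,-2],[0,0,0],100],
    [[0,0,-4.4],[0,0,0],100],
    [[2,2,-6],[0,0,0],100],
  ],
)

```text
time: 40.22
tool_pos: [0.4685, 0.2804, 0.2025]
tool_rot: [-0.001, 1.0, 0.003, 0.002]
contact_force: [1.5, 0.9, 0.3]
gripper_width: 1.002
grasp_force: 0.0
```

Request:
jog_arm(
  targets=[
    [[1,2,-1],[0,0,0],100],
    [[1.5,4,-2],[0,0,0],100],
    [[1.5,5,-3],[0,0,0],100],
    [[1.5,5,-3],[0,0,0],100],
  ],
)

```text
time: 40.72
tool_pos: [0.5071, 0.1523, 0.2759]
tool_rot: [-0.0, 1.0, -0.002, 0.002]
contact_force: [-0.3, 0.4, -0.3]
gripper_width: 1.004
grasp_force: 0.0
```

```bash
python3 - <<'E'
from h import *
s=state(); print(s["time"],s["tool_pos"])
snap("wrist","w22"); snap("side","s22"); snap("top","t22"); T,Q,C,ok=toolpts("w22")
g=ok&(np.hypot(Q[:,0]-.43,Q[:,1]-.316)<.045)&(Q[:,2]>.043)&(Q[:,2]<.055)&(C.min(1)>90); q=Q[g]; print("lid top",len(q),np.median(q,0),(np.percentile(q,1,0)+np.percentile(q,99,0))/2,np.ptp(q,0))
if len(q)>9:
    c=np.linalg.lstsq(np.c_[q[:,:2],np.ones(len(q))],q[:,2],rcond=None)[0]; print("tilt",np.degrees(c[:2]))
for c,n in(((.69,.226),"A"),((.70,.085),"B")):
    a=ok&(C[:,0]>C[:,1]+80)&(C[:,0]>C[:,2]+80)&(np.hypot(Q[:,0]-c[0],Q[:,1]-c[1])<.06)&(abs(Q[:,2]-.098)<.01); t=Q[a]
    if len(t)>9: print(n,len(t),t.mean(0),"yaw",np.degrees(np.polyfit(t[:,0],t[:,1],1)[0]))
w=cv2.imread("pics/w22.png"); sd=cv2.imread("pics/s22.png")[130:270,180:380]
cv2.imwrite("pics/f.png",np.vstack([cv2.resize(w,(400,300)),cv2.resize(sd,(400,280))]))
E
```

```text
40.725 [0.5071457  0.15227881 0.27594634]
lid top 2406 [0.43362526 0.31373538 0.04762574] [0.42907352 0.31678217 0.04765812] [0.07858823 0.0787553  0.00952346]
tilt [ 0.00181998 -0.02144349]
```

View pics/f.png

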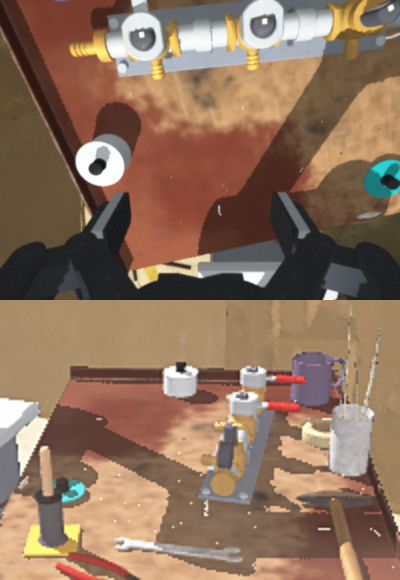

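The lid sits level on the tin at (100,160) px. Both handles point away from the robot on spindles 1 and 2, at (255,375) and (245,405), and the brush hangs in its stand at (47,500). I'll do one numeric check of the angles and then hand in.

```bash
python3 - <<'E'
from h import *
for cam,f in(("top","t22"),("side","s22")):
    P,im,d=pts(cam,f); Q=P.reshape(-1,3); C=im.reshape(-1,3).astype(int)
    for c,n in(((.69,.226),"A"),((.70,.085),"B")):
        a=(C[:,0]>C[:,1]+80)&(C[:,0]>C[:,2]+80)&(np.hypot(Q[:,0]-c[0],Q[:,1]-c[1])<.06)&(abs(Q[:,2]-.098)<.012); t=Q[a]
        if len(t)>9: print(cam,n,len(t),np.median(t,0),"yaw",np.degrees(np.polyfit(t[:,0],t[:,1],1)[0]))
E
```

```text
top A 14 [0.71239644 0.22476647 0.09900613] yaw -11.269890253995092
top B 94 [0.70260706 0.08241057 0.09849739] yaw 5.031405812778771
side A 54 [0.69458974 0.21811633 0.09764834] yaw 6.400159009606159
side B 69 [0.70651307 0.07885028 0.09765762] yaw 4.040733460876378
```

```bash
python3 -c "
from plant import *
print(job_done())"
```

```text
the job is handed in; nothing more can be done
None
```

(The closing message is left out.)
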